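# Finish the slat plinth and hold the bounce card over it

### The job

Get the shooting table ready for a lighting test: first finish the little wooden plinth by laying the two loose slats on top as its third layer, crosswise to the layer under them and directly above the two slats of the bottom layer, and let go of them. Then draw the orange-handled bounce card out of its slotted holder, turn it so that it leans at about 45 degrees with its white face looking down, and hold it with its middle over the middle of the plinth, its lower edge about a hand's width (90 mm) above the plinth's top; finish while still holding it there, nothing put down. Leave the can, the tape roll and the pliers where they are.

Things in the scene. Friction and masses are not known exactly. Their poses are not given: they have to be found in the camera images.
- crib: unfinished plinth fixed to the table: four brown wooden slats (each 120 x 24 x 20 mm) glued in two crossed layers, 120 x 120 x 40 mm, hollow in the middle. Origin: centre of its underside, on the table; z up. Bottom layer: slats along its y axis, centred at x = -48 and +48 mm; second layer: slats along its x axis, centred at y = -48 and +48 mm
- seat_near (a point): point on the plinth's top level (40 mm above the table) where the centre of the underside of one third-layer slat belongs: 48 mm to the -x side of the crib's middle; the slat lies along the crib's y axis. Either slat may take either seat
- seat_far (a point): the same for the other third-layer slat, 48 mm to the +x side of the crib's middle
- slat_a: loose pale wooden slat, 120 x 24 x 20 mm (length along its x axis, width y, height z), about 35 g, lying flat on the table. Origin: centre of its underside
- slat_b: loose pale wooden slat just like slat_a
- holder: card holder fixed to the table: a dark wooden block on a black foot, 60 (x) x 184 (y) x 50 mm high, with an upright slot along its y axis, 8 mm wide, 158 mm long, 38 mm deep (slot floor 12 mm above the table). Origin: centre of its underside, on the table; z up
- card: bounce card standing upright, loosely, in the slot, white face roughly to the robot; lifts straight out. Rigid panel 150 wide (y) x 110 high (z) x 6 mm (x), white -x face, black +x face, about 150 g. Origin: middle of the lower edge; z up to the grip. On top an orange grip block, 16 thick (x) x 60 mm wide (y), from 100 to 145 mm above the lower edge
- card_center (a point): middle of the card's panel, 55 mm above its lower edge
- card_grip (a point): point in the middle of the orange grip, 125 mm above the card's lower edge (20 mm below the grip's top)
- can: plain black drinks can, 60 mm across, 105 mm high, standing on the table: leave it alone. Origin: centre of its underside
- tape: red roll of tape lying flat, 100 mm across, 24 mm high: leave it alone. Origin: centre of its underside
- pliers: pliers with red handles lying flat, 160 mm long along their x axis (from -107 to +60 mm), 14 mm high: leave them alone. Origin: near their pivot, at table height
Not all that is in view belongs to the job. What is shaped like the slat_a but blue or yellow is not meant.

How it is judged (in metres and radians):
On the way, in this order (a step that is already met when the one before it is completed fails the run):
1. both loose slats lie let go as the third layer, crosswise, above the bottom pair (((x of slat_a in the frame of seat_near between -0.013 and 0.013 m and y of slat_a in the frame of seat_near between -0.016 and 0.016 m and z of slat_a in the frame of seat_near between -0.004 and 0.004 m and angle between the x axis of each of slat_a, slat_b and the y axis of crib, either way round below 0.17 rad and angle between each of slat_a, slat_b's own z axis and vertical below 0.08 rad and contact force between each of slat_a, slat_b and the fingers below 0.2 N and linear speed of each of slat_a, slat_b below 0.03 m/s and x of slat_b in the frame of seat_far between -0.013 and 0.013 m and y of slat_b in the frame of seat_far between -0.016 and 0.016 m and z of slat_b in the frame of seat_far between -0.004 and 0.004 m) or (x of slat_a in the frame of seat_far between -0.013 and 0.013 m and y of slat_a in the frame of seat_far between -0.016 and 0.016 m and z of slat_a in the frame of seat_far between -0.004 and 0.004 m and angle between the x axis of each of slat_a, slat_b and the y axis of crib, either way round below 0.17 rad and angle between each of slat_a, slat_b's own z axis and vertical below 0.08 rad and contact force between each of slat_a, slat_b and the fingers below 0.2 N and linear speed of each of slat_a, slat_b below 0.03 m/s and x of slat_b in the frame of seat_near between -0.013 and 0.013 m and y of slat_b in the frame of seat_near between -0.016 and 0.016 m and z of slat_b in the frame of seat_near between -0.004 and 0.004 m))), for 0.2 s.
2. the card is drawn clear of the holder in the fingers (height (world z) of card above 0.06 m and contact force between card and the fingers above 1 N and contact force between card and holder below 0.1 N), for 0.1 s.
At the end, for the whole second after the job is handed in: Both slats rest released within 13 mm across, 16 mm along and 10 degrees of their seats. The card is held still, touching only the fingers, leaning 33 to 57 degrees, white face down, its middle within 40 mm of over the plinth's middle, lower edge 105 to 210 mm above the table (((x of slat_a in the frame of seat_near between -0.013 and 0.013 m and y of slat_a in the frame of seat_near between -0.016 and 0.016 m and z of slat_a in the frame of seat_near between -0.004 and 0.004 m and angle between the x axis of each of slat_a, slat_b and the y axis of crib, either way round below 0.17 rad and angle between each of slat_a, slat_b's own z axis and vertical below 0.08 rad and contact force between each of slat_a, slat_b and the fingers below 0.2 N and linear speed of each of slat_a, slat_b below 0.03 m/s and x of slat_b in the frame of seat_far between -0.013 and 0.013 m and y of slat_b in the frame of seat_far between -0.016 and 0.016 m and z of slat_b in the frame of seat_far between -0.004 and 0.004 m) or (x of slat_a in the frame of seat_far between -0.013 and 0.013 m and y of slat_a in the frame of seat_far between -0.016 and 0.016 m and z of slat_a in the frame of seat_far between -0.004 and 0.004 m and angle between the x axis of each of slat_a, slat_b and the y axis of crib, either way round below 0.17 rad and angle between each of slat_a, slat_b's own z axis and vertical below 0.08 rad and contact force between each of slat_a, slat_b and the fingers below 0.2 N and linear speed of each of slat_a, slat_b below 0.03 m/s and x of slat_b in the frame of seat_near between -0.013 and 0.013 m and y of slat_b in the frame of seat_near between -0.016 and 0.016 m and z of slat_b in the frame of seat_near between -0.004 and 0.004 m)) and angle between card's own x axis and vertical below 1 rad and angle between card's own z axis and vertical below 1 rad and horizontal distance between card_center and crib below 0.04 m and height (world z) of card between 0.105 and 0.21 m and contact force between card and the fingers above 1 N and linear speed of card below 0.03 m/s and angular speed of card below 0.2 rad/s and contact force between card and holder below 0.1 N and contact force between card and crib below 0.1 N and contact force between card and slat_a below 0.1 N and contact force between card and slat_b below 0.1 N and contact force between card and can below 0.1 N and contact force between card and tape below 0.1 N and contact force between card and pliers below 0.1 N); the arm keeps its last pose, push and grip.
It fails at once if the can is pushed about (over 25 mm) or tipped (distance of can from where it was at the start of the episode above 0.025 m or angle between can's own z axis and vertical above 0.5 rad).
It fails at once if the tape is pushed about (over 25 mm) or tipped (distance of tape from where it was at the start of the episode above 0.025 m or angle between tape's own z axis and vertical above 0.5 rad).
It fails at once if the pliers is pushed about (over 25 mm) or tipped (distance of pliers from where it was at the start of the episode above 0.025 m or angle between pliers's own z axis and vertical above 0.5 rad).
It also fails if it takes over 59 s, if anything falls off the work surface, if the arm or the gripper's body presses on something with over 40 N, if the wrist force passes 120 N, or if a joint passes its speed limit or range.

### The arm

A 6-joint arm with a two-finger parallel gripper is mounted at the origin on the work surface. World frame = base frame: x ahead of the robot, y to its left, z up, the work surface at z = 0. Lengths are in mm, angles in rad, forces in N, time in s.
With the tool pointing down it reaches from about 275 to 1000 mm from the base axis. Payload 8.4 kg.
Tool frame: the origin (TCP) lies on the centre line of the jaws, within the pads' length; the fingertips stand 8 mm ahead of it and the grasp point (between the pads) lies 11 mm behind it; x points along the fingers, z is the direction in which the jaws open and shut, and the axes are right-handed (so a half turn about x gives the same grasp; the last joint's range is limited). The gripper opens to 85 mm and grips with 20 to 120 N. Pads are 22 mm wide; open, the fingers measure 114 mm over their backs; the gripper's body (76 mm by 85 mm) begins 54 mm behind the grasp point. The pads swing forward as they close: fully open they stand 13 mm farther back than shut.
Start: joints at [-1.2, 0.353, 1.633, -0, 1.155, -0.002], TCP at [227.639, -582.072, 205.681] pointing down, gripper open.
Joint ranges: [-2.63, 2.63], [-0.92, 2.1], [0.06, 2.66], [-1.3, 4.44], [0, 2.69], [-3.02, 3.02]. Speed limits (rad/s): [2.22, 2.22, 2.79, 3.14, 3.14, 3.14].

### API

Orientations are given as a rotation vector (axis times angle).
In Python, from rig import arm gives the robot as it stands.
- The arm moves only by the tool play_rows, never from a script. Its argument "rows" is text: rows parted by semicolons, each of 7 numbers parted by spaces: the turn, a rotation vector about the tool's x, y, z in degrees, then the shift along the tool's x, y, z in cm, then the finger opening in cm, from 0 to 8.54. A call has exactly 8 rows; each row shifts and turns the pose as measured when the row begins, along the tool's axes as they then stand; what a row does not reach is not made up. A row lasts 1/10 s, in which the tool goes at most 50 mm and 8.59 degrees, less where a joint would pass 70% of its speed; a pose out of reach is approached as far as the arm can. A call with a gripper value outside its range is refused whole. The fingers move at their own pace and stop on an object; "squeeze" is the grip in N (left out, the last holds). Time passes only in rows, so rows that do not move let the fingers close, or fill a call up. It gives the time, the measured TCP pose, the force and the opening at its end, in the units of the state.
- arm.sense(): the state, without advancing time (a new reading comes with each control period).
- arm.snapshot(name): name is "scene" or "top" or "wrist"; returns the picture (480x640x3 uint8, red, green, blue); there is no depth.
- arm.camera_info(name): a dict with "camera_matrix" (3x3 intrinsics, pixels), "position" and "rotation" of the camera in the world. Camera axes: x right, y down, z forward; pixel columns grow to the right and rows downward; lengths in mm; the calibration is good to about 2 mm. A picture is of the moment at which its call begins: read the wrist's pose just before it. camera_info takes no time and is no camera call; for the wrist camera it gives the pose at the moment of the call.
- arm.hand_in(): hands the job in, once; it reports no verdict.
The state is a dict: "time": time; "qpos": joint angles; "joint_velocities": joint speeds; "joint_torque": joint torques, N m; "ee_pos": TCP position; "ee_rot": TCP orientation; "ft_force": force on the tool from outside, world axes, zero at the start; "torque": the same for the moment, N m; "grip_width": finger opening in mm.
Only numpy, scipy, OpenCV 4.12 (cv2) and the standard library are available. Lean on these libraries where they do the work, as an engineer would, in place of code of your own. Each camera call takes 0.05 s, during which the arm holds its last target.

## Working session

There is one attempt and no reset: what is moved stays moved. The work goes in short steps, Python scripts to look and compute and a tool call to move; the robot and the scene stay as the last step left them, time stands still between calls to the robot, and variables do not carry over. Pictures are saved under pics/ and viewed, and the job is handed in when it is done.

Besides the shell and the picture viewer there is one more tool, called by a JSON object that holds its "api" and its "payload", one argument or row to a line. play_rows: Moves the arm, as the interface text tells. Its arguments: {"type":"object","properties":{"rows":{"type":"string"},"squeeze":{"type":"number"}},"required":["rows"]}

```bash
ls; mkdir -p pics
python3 - <<'E'
from rig import arm
import cv2,numpy as np
np.set_printoptions(precision=4,suppress=True)
print(arm.sense())
for n in("scene","top","wrist"):
    print(n,arm.camera_info(n))
    cv2.imwrite(f"pics/{n}0.png",arm.snapshot(n)[:,:,::-1])
E
```

```text
pics
{'time': 0.0, 'qpos': array([-1.2004,  0.3537,  1.6341,  0.    ,  1.1552, -0.0024]), 'joint_velocities': array([-0.0004,  0.0011, -0.0011,  0.0004,  0.0011, -0.0004]), 'joint_torque': array([ -0.0043, -60.5273, -34.2066,  -0.0002,   0.0095,  -0.    ]), 'ee_pos': array([ 227.4628, -581.5785,  204.9537]), 'ee_rot': array([ 0.9312,  1.364 , -0.9298]), 'ft_force': array([0.4019, 0.5116, 0.4674]), 'torque': array([-0.0166,  0.0273,  0.0561]), 'grip_width': 85.2522588949165}
scene {'camera_matrix': array([[482.9869,   0.    , 313.7613],
       [  0.    , 482.9869, 230.7372],
       [  0.    ,   0.    ,   1.    ]]), 'position': array([1349.6489,  209.5235,  781.6676]), 'rotation': array([-1.4678, -1.9784,  0.9389])}
top {'camera_matrix': array([[472.9529,   0.    , 318.6146],
       [  0.    , 472.9529, 246.5041],
       [  0.    ,   0.    ,   1.    ]]), 'position': array([ 532.8432,  -45.024 , 1092.7114]), 'rotation': array([-2.1724,  2.1909, -0.0658])}
wrist {'camera_matrix': array([[375.4004,   0.    , 315.4545],
       [  0.    , 375.4004, 242.691 ],
       [  0.    ,   0.    ,   1.    ]]), 'position': array([ 298.7489, -553.898 ,  374.1118]), 'rotation': array([ 2.3787, -1.6242, -0.2508])}
```

View pics/scene0.png

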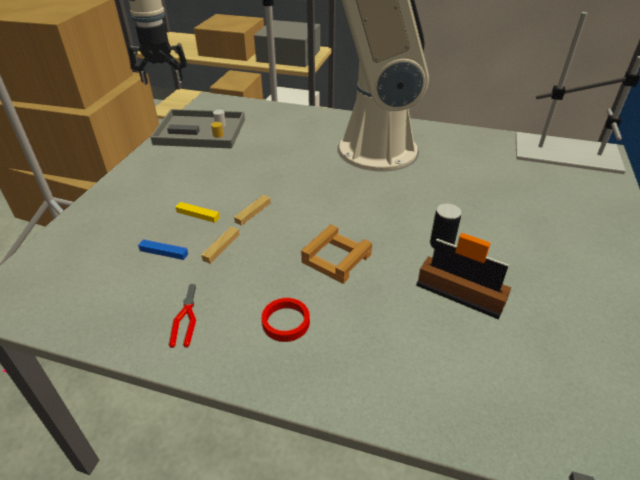

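View pics/top0.png

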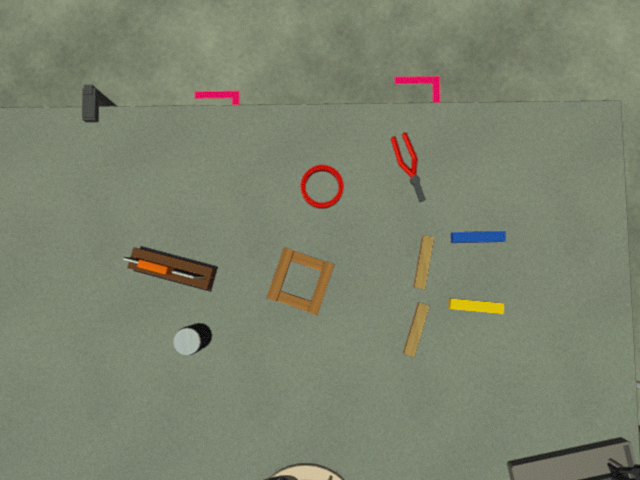

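View pics/wrist0.png

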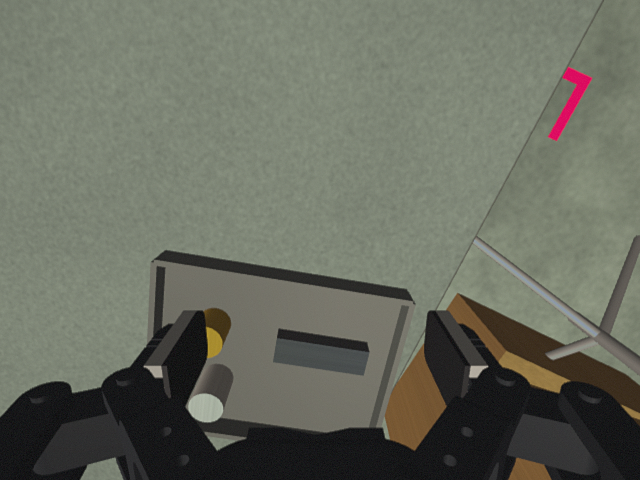

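Run:
```python
import cv2
t=cv2.imread("pics/top0.png"); s=cv2.imread("pics/scene0.png")
def c(im,n,x,y,w,h,k):
    cv2.imwrite(f"pics/{n}.png",cv2.resize(im[y:y+h,x:x+w],None,fx=k,fy=k,interpolation=cv2.INTER_CUBIC))
c(t,"c_crib",260,240,80,80,7)
c(t,"c_slats",390,225,125,140,4.2)
c(t,"c_hold",115,235,110,120,5)
c(s,"c_scrib",290,215,100,75,8)
c(s,"c_shold",410,195,110,120,5)
```

```text
(no output)
```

View pics/c_crib.png

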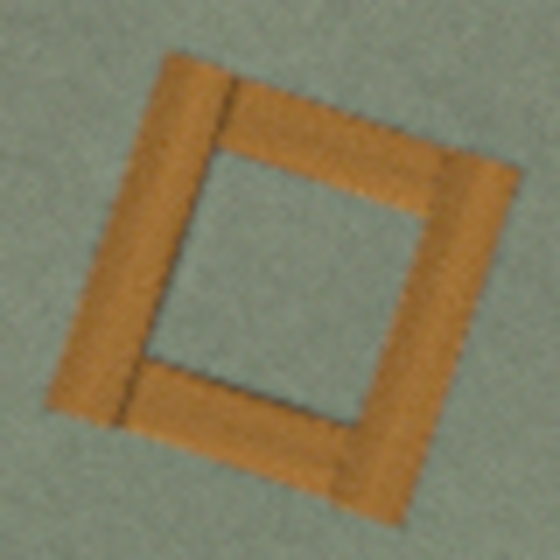

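View pics/c_slats.png

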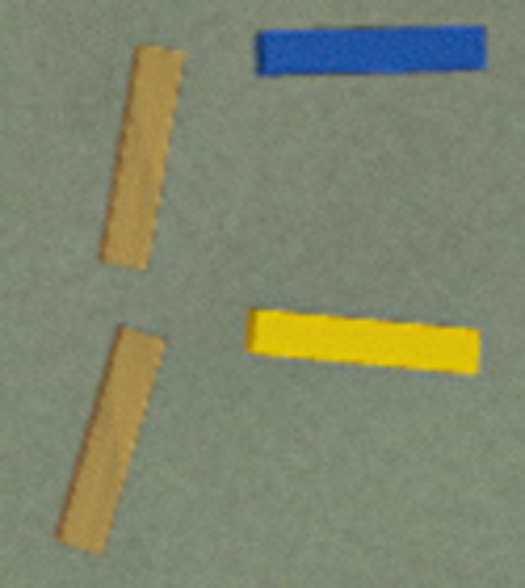

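View pics/c_hold.png

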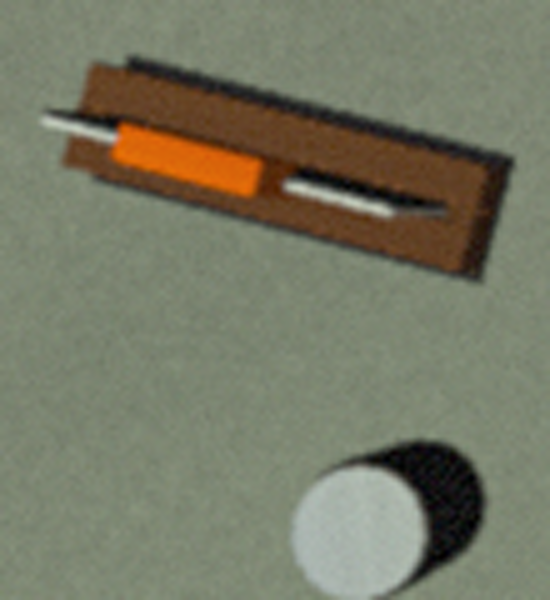

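View pics/c_scrib.png

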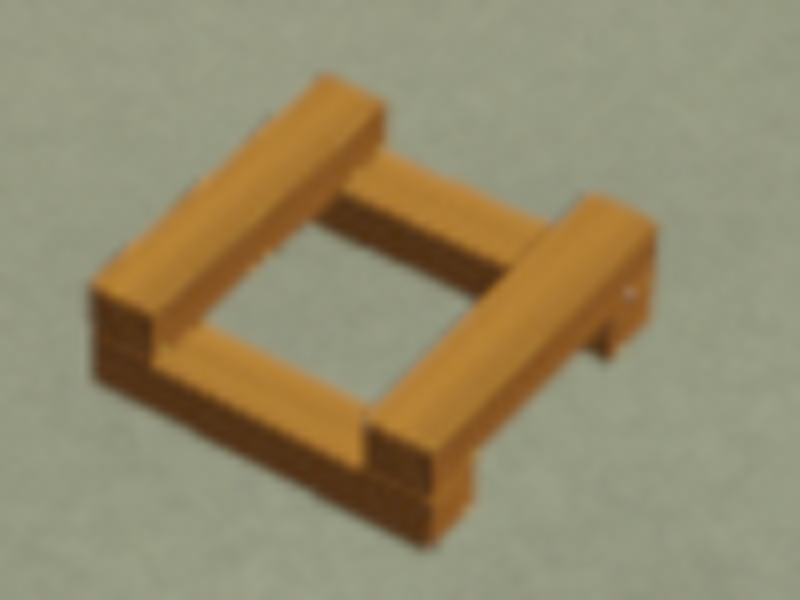

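View pics/c_shold.png

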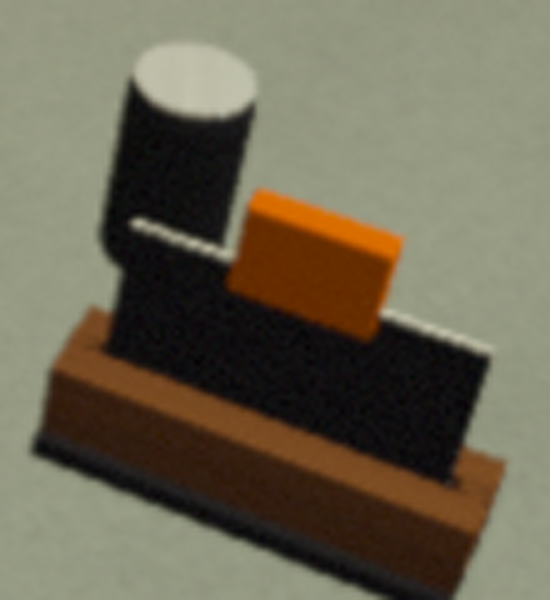

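```bash
cat > h.py <<'E'
import numpy as np,cv2
from scipy.spatial.transform import Rotation as R
np.set_printoptions(precision=1,suppress=True)
def ray(ci,uv,z):
    K=ci["camera_matrix"];r=ci["rotation"];Rm=R.from_rotvec(r).as_matrix()
    uv=np.atleast_2d(uv).astype(float)
    d=np.c_[uv,np.ones(len(uv))]@np.linalg.inv(K).T@Rm.T
    p=ci["position"]; return p+d*((z-p[2])/d[:,2])[:,None]
def proj(ci,P):
    Rm=R.from_rotvec(ci["rotation"]).as_matrix()
    q=(np.atleast_2d(P)-ci["position"])@Rm@ci["camera_matrix"].T
    return q[:,:2]/q[:,2:]
E
python3 - <<'E'
from rig import arm
from h import *
T=arm.camera_info("top");S=arm.camera_info("scene")
def rect(n,ci,px,off,k,z):
    p=ray(ci,np.array(px)/k+np.array(off),z)
    (c,s,a)=cv2.minAreaRect(p[:,:2].astype(np.float32))
    print(n,p[:,:2].mean(0),s); 
    for i in range(4):
        e=p[(i+1)%4]-p[i]; print("   edge",np.linalg.norm(e[:2]),np.degrees(np.arctan2(e[1],e[0])))
rect("s1",T,[(137,45),(184,52),(148,268),(99,262)],(390,225),4.2,20)
rect("s2",T,[(120,326),(166,339),(102,553),(56,538)],(390,225),4.2,20)
rect("crib",T,[(168,52),(522,168),(402,525),(48,405)],(260,240),7,40)
rect("cribS",S,[(330,72),(658,228),(435,455),(92,290)],(290,215),8,40)
rect("grip",T,[(120,123),(265,157),(255,196),(112,160)],(115,235),5,157)
rect("gripS",S,[(258,190),(402,240),(390,260),(245,210)],(410,195),5,157)
print(ray(T,np.array([(42,120),(392,212)])/5+[115,235],122))
rect("block",T,[(93,64),(510,165),(480,270),(65,163)],(115,235),5,50)
print("can",ray(T,[(187,341)],105), "canS",ray(S,[(410+195/5,195+80/5)],105))
print("tape",ray(T,[(322,187)],24),"pl",ray(T,[(418,185),(404,134)],0))
E
```

```text
s1 [ 569.7 -273.4] (26.36298370361328, 119.8586196899414)
   edge 25.596454011760088 -99.0570394422164
   edge 118.30472405501978 169.18776751630583
   edge 26.40872811023837 82.56100271453903
   edge 119.07716360793984 -11.186835835759425
s2 [ 419.2 -253.3] (25.553014755249023, 118.6270523071289)
   edge 25.440591462767536 -106.22739979831793
   edge 118.62705316603494 161.97212515745846
   edge 25.55336336086524 71.67399107479221
   edge 117.69483609861692 -18.088720084607193
crib [529.7   4.7] (118.70459747314453, 118.91175079345703)
   edge 118.70719952675387 -108.6411147471897
   edge 118.91214728463214 160.83346646476565
   edge 118.27245006690772 70.97766217831303
   edge 118.1220212834096 -18.95789465739223
cribS [535.    9.5] (118.86875915527344, 121.78203582763672)
   edge 118.98529952660557 68.89955908175327
   edge 116.5345299334664 -19.54833088936133
   edge 116.84525518925307 -108.56446398791468
   edge 121.78205778611154 161.44612869781102
grip [560.5 293. ] (59.63994216918945, 15.866857528686523)
   edge 59.640117685997474 -103.56692548426308
   edge 15.866801569200708 166.2977027628595
   edge 59.0057868947177 75.53664014985358
   edge 14.95581031078969 -11.252122110141137
gripS [566.1 295.5] (58.26487350463867, 14.745185852050781)
   edge 58.05366410899148 74.71484472109925
   edge 14.18356418983398 -17.02125352856204
   edge 57.83796954109273 -104.72233760328638
   edge 14.746700759722211 163.8941567985839
[[578.1 366.3 122. ]
 [539.1 221.2 122. ]]
block [560.5 287.9] (191.37355041503906, 47.85355758666992)
   edge 191.34721835831377 -104.0107073399704
   edge 47.85926399973802 164.33723904600748
   edge 190.63287473788287 75.22398094123021
   edge 45.297764331367475 -14.83090583427862
can [[407.9 237.8 105. ]] canS [[412.4 241.4 105. ]]
tape [[743.4 -44.4  24. ]] pl [[ 750.6 -268.3    0. ]
 [ 872.2 -238.2    0. ]]
```

```bash
cat >> h.py <<'E'
def plan(s,pos=None,zdir=None,Rt=None,pt=None):
    """turn (tool rotvec deg) and shift (tool axes cm, as tool now stands) from state s to target"""
    Rc=R.from_rotvec(s["ee_rot"])
    if Rt is None and zdir is not None:
        a=np.radians(zdir); x=np.array([0,0,-1.]); z=np.array([np.cos(a),np.sin(a),0]); y=np.cross(z,x)
        Rt=R.from_matrix(np.c_[x,y,z])
    rv=np.degrees((Rc.inv()*Rt).as_rotvec()) if Rt is not None else np.zeros(3)
    d=np.array(pos)-s["ee_pos"] if pos is not None else np.zeros(3)
    print("turn deg",rv.round(2),"world d mm",d.round(1))
    print("shift cm now axes",(Rc.inv().apply(d)/10).round(2),"  in target axes",((Rt or Rc).inv().apply(d)/10).round(2))
    return rv,d
def zang(s):
    m=R.from_rotvec(s["ee_rot"]).as_matrix(); return np.degrees(np.arctan2(m[1,2],m[0,2]))
E
python3 - <<'E'
from rig import arm
from h import *
s=arm.sense();print(R.from_rotvec(s["ee_rot"]).as_matrix(),zang(s))
print("seat ang")
plan(s,(419,-253,120),72); plan(s,(419,-253,120),-108)
E
```

```text
[[-0.   0.9  0.4]
 [ 0.   0.4 -0.9]
 [-1.   0.  -0. ]] -68.64093807736698
seat ang
turn deg [-140.6   -0.    -0.1] world d mm [191.5 328.7 -85.1]
shift cm now axes [  8.5  29.8 -23.6]   in target axes [ 8.5 -8.1 37.2]
turn deg [39.4 -0.1  0. ] world d mm [191.5 328.7 -85.1]
shift cm now axes [  8.5  29.8 -23.6]   in target axes [  8.5   8.1 -37.2]
```

{"api": "play_rows", "payload": {
  "rows": "0 0 0 0 3.7 -2.95 8.5;0 0 0 0 3.7 -2.95 8.5;0 0 0 0 3.7 -2.95 8.5;0 0 0 0 3.7 -2.95 8.5;0 0 0 0 3.7 -2.95 8.5;0 0 0 0 3.7 -2.95 8.5;0 0 0 0 3.7 -2.95 8.5;0 0 0 0 3.7 -2.95 8.5"
}}

```text
time: 0.95
ee_pos: [420.3, -247.5, 203.2]
ee_rot: [0.937, 1.36, -0.938]
ft_force: [1.0, 0.1, -0.3]
grip_width: 85.4
```

{"api": "play_rows", "payload": {
  "rows": "8 0 0 0 0 0 8.5;8 0 0 0 0 0 8.5;8 0 0 0 0 0 8.5;8 0 0 0 0 0 8.5;7.5 0 0 0 0 0 8.5;0 0 0 0 0 0 8.5;0 0 0 0 0 0 8.5;0 0 0 0 0 0 8.5"
}}

```text
time: 1.75
ee_pos: [422.8, -239.5, 202.3]
ee_rot: [1.452, 1.035, -1.452]
ft_force: [0.1, 0.0, -0.1]
grip_width: 85.2
```

Run:
```python
from rig import arm
from h import *
s=arm.sense();print(s["time"],s["ee_pos"],zang(s))
plan(s,(419,-253,120),-108)
w=arm.camera_info("wrist");cv2.imwrite("pics/w1.png",arm.snapshot("wrist")[:,:,::-1])
P=[(419,-253,20),(570,-273,20),(530,5,40)];print(proj(w,P))
```

```text
1.75 [ 422.8 -239.5  202.3] -109.18583399628231
turn deg [-1.2 -0.1  0.1] world d mm [ -3.8 -13.5 -82.3]
shift cm now axes [8.2 0.1 1.4]   in target axes [8.2 0.1 1.4]
[[330.6 207.3]
 [295.8  31.5]
 [ 16.  189.9]]
```

View pics/w1.png

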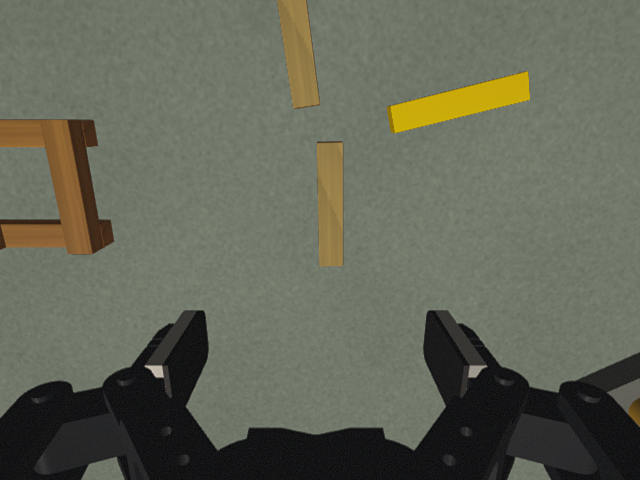

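Run:
```python
from rig import arm
from h import *
w=arm.camera_info("wrist");s=arm.sense()
c=ray(w,[(317.5,142.5),(342.5,142.5),(343.5,266),(319,266)],20);print(c, c.mean(0))
d=c[0]+c[1]-c[2]-c[3];print(np.degrees(np.arctan2(d[1],d[0])),np.linalg.norm(d)/2,np.linalg.norm(c[0]-c[1]))
m=c.mean(0)
plan(s,(m[0],m[1],14),-18-90)
print(np.diff(ray(w,[(330.5,142.5)],20),axis=0), ray(w,[(293,107.5),(319,104)],20))
```

```text
[[ 479.6 -260.8   20. ]
 [ 472.1 -282.2   20. ]
 [ 358.  -246.2   20. ]
 [ 366.1 -223.    20. ]] [ 418.9 -253.1   20. ]
-17.94904879003792 119.62161412587417 22.61837592360353
turn deg [-1.2 -0.1  0.2] world d mm [  -3.9  -13.6 -188.3]
shift cm now axes [18.8  0.1  1.4]   in target axes [18.8  0.1  1.4]
[] [[ 514.8 -250.2   20. ]
 [ 510.  -272.8   20. ]]
```

{"api": "play_rows", "payload": {
  "rows": "-1.2 0 0 3 0.1 1.4 8.5;0 0 0 4.5 0 0 8.5;0 0 0 4.5 0 0 8.5;0 0 0 3 0 0 8.5;0 0 0 1 0 0 8.5;0 0 0 0 0 0 8.5;0 0 0 0 0 0 8.5;0 0 0 0 0 0 8.5"
}}

```text
time: 2.6
ee_pos: [423.1, -256.2, 41.9]
ee_rot: [1.43, 1.045, -1.424]
ft_force: [0.6, -0.3, -0.3]
grip_width: 85.1
```

Run:
```python
from rig import arm
from h import *
s=arm.sense();print(s["time"],s["ee_pos"],zang(s))
plan(s,(418.9,-253.1,11),-108)
```

```text
2.6 [ 423.1 -256.2   41.9] -107.30233470900555
turn deg [ 0.7  0.  -0.4] world d mm [ -4.2   3.1 -30.9]
shift cm now axes [ 3.1 -0.5 -0.2]   in target axes [ 3.1 -0.5 -0.2]
```

{"api": "play_rows", "payload": {
  "rows": "0.7 0 -0.4 1.5 -0.3 -0.2 8.5;0 0 0 1.2 -0.2 0 8.5;0 0 0 0.4 0 0 8.5;0 0 0 0 0 0 8.5;0 0 0 0 0 0 2;0 0 0 0 0 0 2;0 0 0 0 0 0 2;0 0 0 0 0 0 2",
  "squeeze": 40
}}

```text
time: 3.4
ee_pos: [421.1, -253.9, 11.4]
ee_rot: [1.437, 1.038, -1.435]
ft_force: [0.5, -0.0, -0.4]
grip_width: 27.9
```

Run:
```python
from rig import arm
from h import *
s=arm.sense();print(s["time"],s["ee_pos"],zang(s),s["grip_width"])
plan(s,(418.9,-253.1,11),-108)
```

```text
3.4 [ 421.1 -253.9   11.4] -108.03009291056509 27.857728054325634
turn deg [-0.   0.1 -0.3] world d mm [-2.2  0.8 -0.4]
shift cm now axes [ 0.  -0.2 -0. ]   in target axes [ 0.  -0.2 -0. ]
```

{"api": "play_rows", "payload": {
  "rows": "0 0 0 0 0 0 1;0 0 0 0 0 0 1;0 0 0 0 0 0 1;0 0 0 -2 0 0 1;0 0 0 -4 0 0 1;0 0 0 -4 0 0 1;0 0 0 -4 0 0 1;0 0 0 0 0 0 1"
}}

```text
time: 4.2
ee_pos: [419.8, -253.0, 155.8]
ee_rot: [1.437, 1.041, -1.436]
ft_force: [0.2, 0.4, -0.8]
grip_width: 10.2
```

Run:
```python
from rig import arm
from h import *
s=arm.sense();print(s["time"],s["ee_pos"],zang(s),s["grip_width"])
a=np.radians(-19);u=np.array([np.cos(a),np.sin(a)]);c=np.array([529.7,4.7])
print(c-48*u,c+48*u)
n=c+48*u
plan(s,(n[0],n[1],140),-19)
```

```text
4.2 [ 419.8 -253.   155.8] -108.03699254613241 10.23450849135191
[484.3  20.3] [575.1 -10.9]
turn deg [-89.    0.1  -0.1] world d mm [155.3 242.1 -15.8]
shift cm now axes [  1.6   7.3 -27.8]   in target axes [ 1.6 27.9  6.8]
```

Run:
```python
from rig import arm
from h import *
w=arm.camera_info("wrist");cv2.imwrite("pics/w2.png",arm.snapshot("wrist")[:,:,::-1])
cv2.imwrite("pics/s2.png",arm.snapshot("scene")[60:360,100:500,::-1].repeat(2,0).repeat(2,1))
```

```text
(no output)
```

View pics/w2.png

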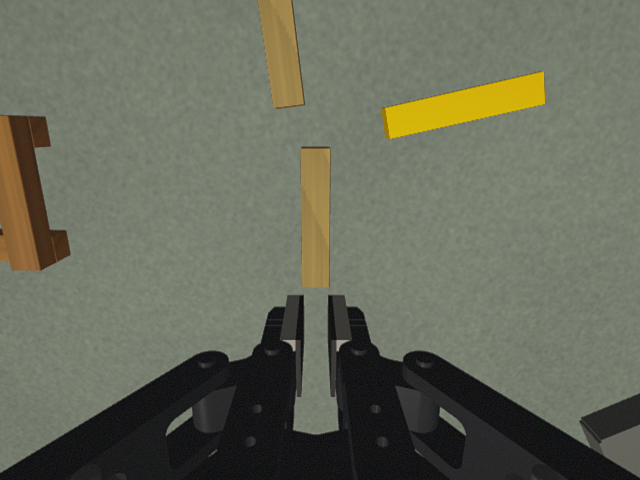

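View pics/s2.png

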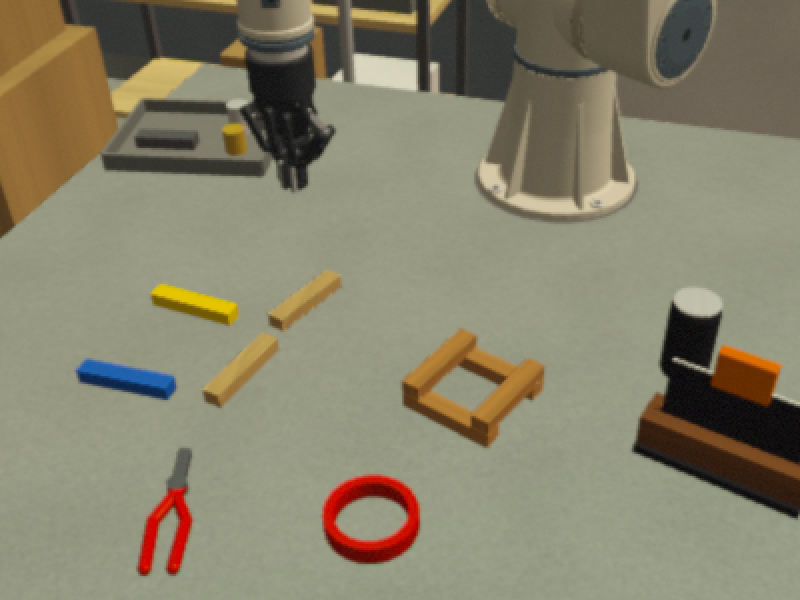

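Run:
```python
from rig import arm
from h import *
s=arm.sense();w=arm.camera_info("wrist")
Rc=R.from_rotvec(s["ee_rot"])
print(s["ee_pos"],s["grip_width"],s["qpos"])
tip=s["ee_pos"]+Rc.apply([8,0,0])
print(proj(arm.camera_info("scene"),[tip,(419,-253,10)]),proj(w,[tip,s["ee_pos"],(419,-253,20)]))
print("cam in tool",Rc.inv().apply(w["position"]-s["ee_pos"]), (Rc.inv()*R.from_rotvec(w["rotation"])).as_matrix())
c=ray(w,[(302,148),(330,148),(328.5,287),(302.5,287)],20);print(c,c.mean(0))
```

```text
[ 417.4 -251.6  151.7] 10.164882257930294 [-0.5  0.2  2.  -0.   1.   1.3]
[[248.7 165.7]
 [252.7 209. ]] [[315.4 281.5]
 [315.4 288. ]
 [316.6 218.9]]
cam in tool [-169.1   76.5    0.1] [[ 0.  -0.3  1. ]
 [-0.  -1.  -0.3]
 [ 1.  -0.  -0. ]]
[[ 476.5 -259.7   20. ]
 [ 469.7 -280.5   20. ]
 [ 357.6 -244.    20. ]
 [ 364.7 -222.4   20. ]] [ 417.1 -251.6   20. ]
```

Run:
```python
import cv2
w=cv2.imread("pics/w2.png");cv2.imwrite("pics/w2c.png",cv2.resize(w[280:440,240:400],None,fx=3.7,fy=3.7,interpolation=cv2.INTER_CUBIC))
from rig import arm
s=arm.snapshot("scene")[:,:,::-1];cv2.imwrite("pics/s3c.png",cv2.resize(s[60:180,190:310],None,fx=5,fy=5,interpolation=cv2.INTER_CUBIC))
print(arm.sense()["ee_pos"])
```

```text
[ 416.58165962 -251.09530269  150.51134314]
```

View pics/w2c.png

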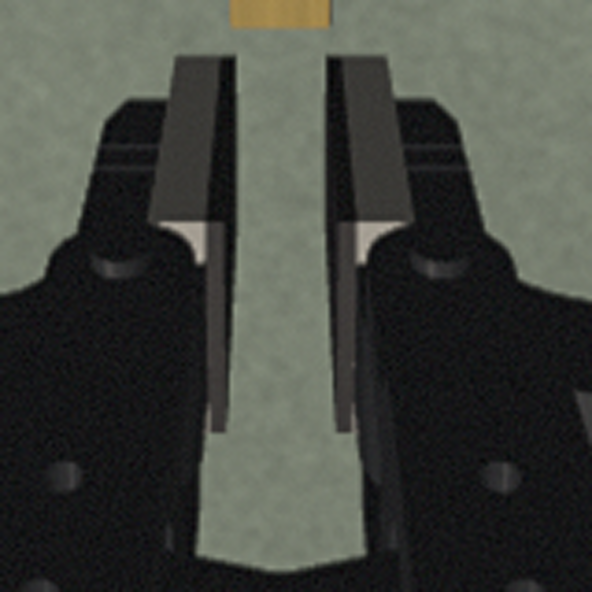

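View pics/s3c.png

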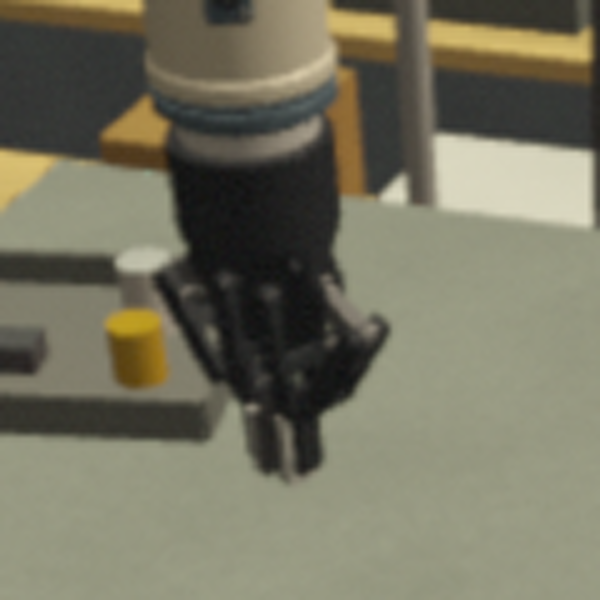

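Run:
```python
from rig import arm
from h import *
s=arm.sense();Rc=R.from_rotvec(s["ee_rot"]);w=arm.camera_info("wrist")
print(s["ee_pos"],s["grip_width"])
for t in(-30,-25,-20,-15,-10,8):
    print(t,proj(arm.camera_info("scene"),s["ee_pos"]+Rc.apply([[t,11,0],[t,-11,0]])).ravel(),proj(w,s["ee_pos"]+Rc.apply([[t,11,5.1],[t,11,-5.1]])).ravel())
```

```text
[ 416.6 -251.1  150.5] 10.056229592937122
-30 [244.5 154.6 250.5 150.7] [328.  293.9 302.9 293.9]
-25 [244.8 156.3 250.7 152.5] [327.6 288.7 303.3 288.8]
-20 [245.  158.1 250.9 154.2] [327.3 283.9 303.6 283.9]
-15 [245.2 159.9 251.1 156. ] [326.9 279.4 304.  279.4]
-10 [245.4 161.7 251.3 157.7] [326.6 275.1 304.3 275.1]
8 [246.2 167.9 252.  164. ] [325.6 261.4 305.3 261.4]
```

{"api": "play_rows", "payload": {
  "rows": "0 0 0 3 0.2 0.1 8.5;0 0 0 4.5 0 0 8.5;0 0 0 4 0 0 8.5;0 0 0 2 0 0 8.5;0 0 0 1 0 0 8.5;0 0 0 0 0 0 8.5;0 0 0 0 0 0 8.5;0 0 0 0 0 0 8.5"
}}

```text
time: 5.15
ee_pos: [412.1, -249.1, -6.0]
ee_rot: [1.434, 1.06, -1.447]
ft_force: [0.9, -0.5, 0.2]
grip_width: 84.8
```

Run:
```python
from rig import arm
from h import *
s=arm.sense();print(s["time"],s["ee_pos"],zang(s),s["grip_width"],s["ft_force"])
plan(s,(418,-252.5,-14),-108)
sc=arm.snapshot("scene")[:,:,::-1];cv2.imwrite("pics/s4.png",cv2.resize(sc[100:250,180:330],None,fx=4,fy=4,interpolation=cv2.INTER_CUBIC))
```

```text
5.15 [ 412.1 -249.1   -6. ] -108.034370187196 84.77727121658121 [ 0.9 -0.5  0.2]
turn deg [-0.  -0.2  1. ] world d mm [ 5.9 -3.4 -8. ]
shift cm now axes [0.8 0.7 0.1]   in target axes [0.8 0.7 0.1]
```

View pics/s4.png

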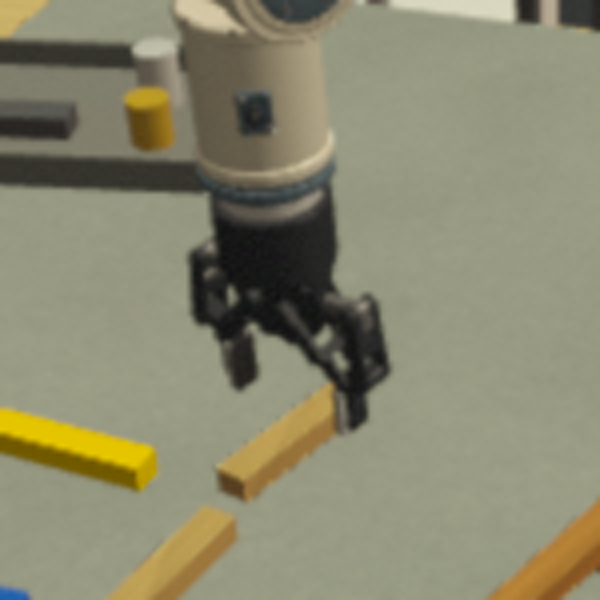

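{"api": "play_rows", "payload": {
  "rows": "0 0 1 0.8 0.6 0.1 8.5;0 0 0 0.2 0.1 0 8.5;0 0 0 0 0 0 1;0 0 0 0 0 0 1;0 0 0 0 0 0 1;0 0 0 0 0 0 1;0 0 0 0 0 0 1;0 0 0 0 0 0 1"
}}

```text
time: 6.0
ee_pos: [421.7, -254.2, -11.2]
ee_rot: [1.441, 1.037, -1.43]
ft_force: [-0.9, -0.1, -0.0]
grip_width: 22.4
```

Run:
```python
from rig import arm
from h import *
s=arm.sense();print(s["time"],s["ee_pos"],zang(s),s["grip_width"],s["ft_force"])
plan(s,(418,-252.5,-14),-108)
cv2.imwrite("pics/w5.png",arm.snapshot("wrist")[:,:,::-1])
```

```text
6.0 [ 421.7 -254.2  -11.2] -108.02781701282747 22.428008722099285 [-0.9 -0.1 -0. ]
turn deg [-0.  -0.1 -0.5] world d mm [-3.7  1.7 -2.8]
shift cm now axes [ 0.3 -0.4 -0. ]   in target axes [ 0.3 -0.4 -0. ]
```

View pics/w5.png

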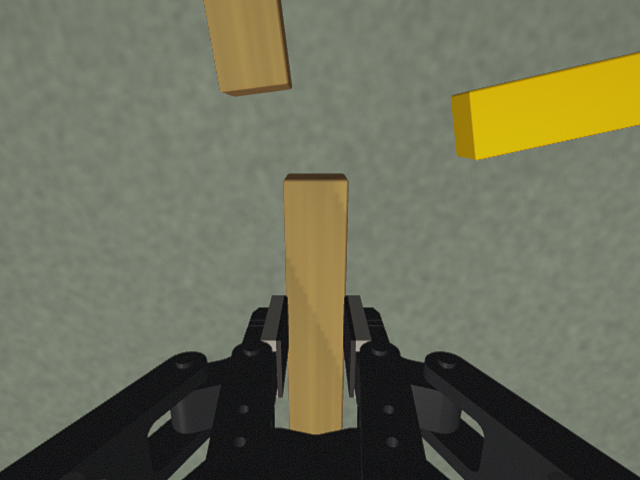

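{"api": "play_rows", "payload": {
  "rows": "0 0 0 0 0 0 1;0 0 0 0 0 0 1;0 0 0 -1 0 0 1;0 0 0 -2 0 0 1;0 0 0 -3 0 0 1;0 0 0 0 0 0 1;0 0 0 0 0 0 1;0 0 0 0 0 0 1"
}}

```text
time: 6.85
ee_pos: [420.6, -253.7, 52.0]
ee_rot: [1.441, 1.039, -1.431]
ft_force: [0.1, -0.2, -0.8]
grip_width: 22.0
```

Run:
```python
from rig import arm
from h import *
s=arm.sense();print(s["time"],s["ee_pos"],zang(s),s["grip_width"],s["ft_force"])
cv2.imwrite("pics/w6.png",arm.snapshot("wrist")[:,:,::-1])
```

```text
6.85 [ 420.6 -253.7   52. ] -108.02960712346237 22.032048969791987 [ 0.1 -0.2 -0.8]
```

View pics/w6.png

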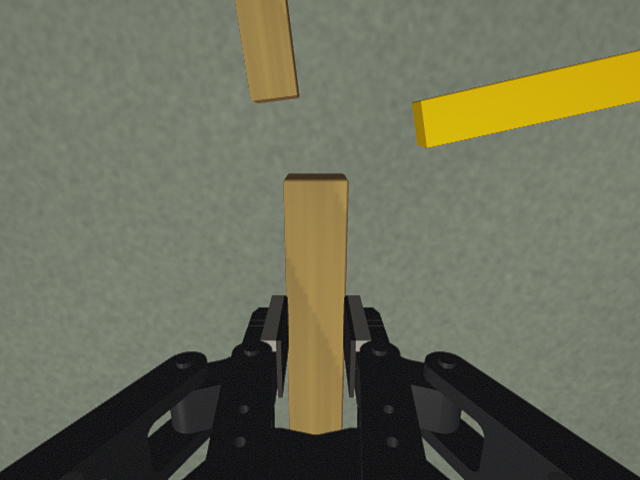

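{"api": "play_rows", "payload": {
  "rows": "-8 0 0 -0.5 0 0 1;-8.2 0 0 -0.5 0 0 1;-8.2 0 0 -0.5 0 0 1;-8.2 0 0 -0.5 0 0 1;-8.2 0 0 -0.5 0 0 1;-8.2 0 0 -0.5 0 0 1;-8.2 0 0 -0.5 0 0 1;-8.2 0 0 -0.5 0 0 1"
}}

```text
time: 7.7
ee_pos: [415.0, -250.4, 85.4]
ee_rot: [0.553, 1.509, -0.545]
ft_force: [0.3, -0.6, 0.2]
grip_width: 22.4
```

Run:
```python
from rig import arm
from h import *
s=arm.sense();print(s["time"],s["ee_pos"],zang(s),s["grip_width"],s["ft_force"])
plan(s,(576.2,-7.6,92),-19)
```

```text
7.7 [ 415.  -250.4   85.4] -40.173381545746565 22.394386448585138 [ 0.3 -0.6  0.2]
turn deg [-21.2  -0.5  -0.2] world d mm [161.2 242.8   6.6]
shift cm now axes [-0.6 28.9 -3.4]   in target axes [-0.7 28.2  7.3]
```

{"api": "play_rows", "payload": {
  "rows": "-8 0 0 -0.5 0 0 1;-6.5 0 0 0 1 0 1;0 0 0 0 4 1.1 1;0 0 0 0 4.5 1.2 1;0 0 0 0 4.5 1.2 1;0 0 0 0 4.5 1.2 1;0 0 0 0 4 1.1 1;0 0 0 0 0 0 1"
}}

```text
time: 8.5
ee_pos: [564.9, -64.0, 83.9]
ee_rot: [0.348, 1.561, -0.336]
ft_force: [-0.3, -0.3, 0.1]
grip_width: 22.3
```

Run:
```python
from rig import arm
from h import *
s=arm.sense();print(s["time"],s["ee_pos"],zang(s),s["grip_width"],s["ft_force"])
plan(s,(576.2,-7.6,92),-19)
```

```text
8.5 [564.9 -64.   83.9] -24.93790139462386 22.31013289114901 [-0.3 -0.3  0.1]
turn deg [-5.9 -1.1 -0.2] world d mm [11.3 56.4  8.1]
shift cm now axes [-0.8  5.6 -1.4]   in target axes [-0.8  5.7 -0.8]
```

{"api": "play_rows", "payload": {
  "rows": "-5.9 -1.1 -0.2 -0.4 0 0 1;0 0 0 -0.3 1.5 -0.4 1;0 0 0 0 0 0 1;0 0 0 0 0 0 1;0 0 0 0 0 0 1;0 0 0 0 0 0 1;0 0 0 0 0 0 1;0 0 0 0 0 0 1"
}}

```text
time: 9.3
ee_pos: [562.7, -47.2, 87.0]
ee_rot: [0.265, 1.562, -0.265]
ft_force: [0.2, 0.9, -1.1]
grip_width: 22.4
```

Run:
```python
from rig import arm
from h import *
s=arm.sense();print(s["time"],s["ee_pos"],zang(s),s["grip_width"],s["ft_force"])
plan(s,(576.2,-7.6,92),-19)
w=arm.camera_info("wrist")
cv2.imwrite("pics/w7.png",arm.snapshot("wrist")[:,:,::-1])
```

```text
9.3 [562.7 -47.2  87. ] -19.306621826392693 22.432658671801434 [ 0.2  0.9 -1.1]
turn deg [-0.3 -0.4  0.1] world d mm [13.5 39.6  5. ]
shift cm now axes [-0.5  4.2 -0. ]   in target axes [-0.5  4.2 -0. ]
```

View pics/w7.png

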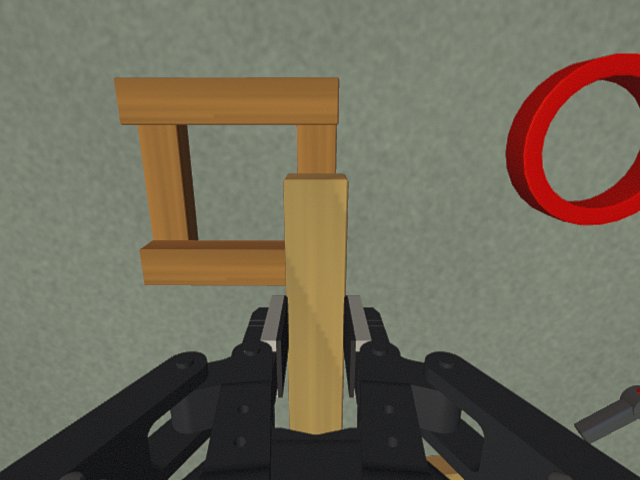

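Run:
```python
from rig import arm
from h import *
s=arm.sense();w=arm.camera_info("wrist")
c=ray(w,[(115.5,78),(338.5,77.5),(141.5,285)],40)[:,:2];print(c)
print(np.linalg.norm(c[0]-c[1]),np.linalg.norm(c[0]-c[2]))
e=c[1]-c[0];f=c[0]-c[2];print(np.degrees(np.arctan2(e[1],e[0])),np.degrees(np.arctan2(f[1],f[0])))
print("centre",(c[1]+c[2])/2)
u=e/np.linalg.norm(e); print("seat far",(c[1]+c[2])/2+48*u)
Rc=R.from_rotvec(s["ee_rot"])
z=s["ee_pos"][2]+31.2
q=ray(w,[(285,180),(348,180)],z);print("slat end tool",Rc.inv().apply(q-s["ee_pos"]))
```

```text
[[495.   82.8]
 [606.9  43.7]
 [452.6 -29.2]]
118.57353804877432 119.7783511301733
-19.254948670758488 69.29213932675668
centre [529.8   7.2]
seat far [575.1  -8.6]
slat end tool [[-31.2  57.4 -11.4]
 [-31.4  57.4  11.6]]
```

{"api": "play_rows", "payload": {
  "rows": "0 -0.4 0 -0.3 2 0 1;0 0 0 0 2 0 1;0 0 0 0 0.2 0 1;0 0 0 1.5 0 0 1;0 0 0 1.5 0 0 1;0 0 0 1 0 0 1;0 0 0 0 0 0 1;0 0 0 0 0 0 1"
}}

```text
time: 10.15
ee_pos: [575.5, -9.7, 46.0]
ee_rot: [0.265, 1.557, -0.268]
ft_force: [0.3, -0.2, -0.8]
grip_width: 22.4
```

Run:
```python
from rig import arm
from h import *
s=arm.sense();print(s["time"],s["ee_pos"],zang(s),s["grip_width"],s["ft_force"])
plan(s,(576,-7,29),-19.3)
```

```text
10.15 [575.5  -9.7  46. ] -19.460775987448454 22.425032759609955 [ 0.3 -0.2 -0.8]
turn deg [-0.2 -0.1  0.1] world d mm [  0.5   2.7 -17. ]
shift cm now axes [ 1.7  0.3 -0. ]   in target axes [ 1.7  0.3 -0. ]
```

{"api": "play_rows", "payload": {
  "rows": "0 0 0 0.6 0.3 0 1;0 0 0 0.6 0 0 1;0 0 0 0.3 0 0 1;0 0 0 0.1 0 0 1;0 0 0 0 0 0 1;0 0 0 0 0 0 1;0 0 0 0 0 0 1;0 0 0 0 0 0 1"
}}

```text
time: 10.95
ee_pos: [577.4, -7.1, 29.9]
ee_rot: [0.265, 1.554, -0.268]
ft_force: [-0.0, -0.1, 0.5]
grip_width: 22.5
```

Run:
```python
from rig import arm
from h import *
s=arm.sense();print(s["time"],s["ee_pos"],zang(s),s["grip_width"],s["ft_force"])
plan(s,(576,-7,29),-19.3)
```

```text
10.95 [577.4  -7.1  29.9] -19.480115590762185 22.492134942808413 [-0.  -0.1  0.5]
turn deg [-0.2  0.   0.1] world d mm [-1.4  0.1 -0.9]
shift cm now axes [ 0.1 -0.  -0.1]   in target axes [ 0.1 -0.  -0.1]
```

Within 1 mm of the top; release.

{"api": "play_rows", "payload": {
  "rows": "0 0 0 0.1 0 -0.1 1;0 0 0 0 0 0 4.5;0 0 0 0 0 0 4.5;0 0 0 0 0 0 4.5;0 0 0 -2 0 0 4.5;0 0 0 -4 0 0 4.5;0 0 0 -3 0 0 6;0 0 0 0 0 0 8.5"
}}

```text
time: 11.75
ee_pos: [575.7, -6.6, 121.0]
ee_rot: [0.265, 1.557, -0.269]
ft_force: [0.9, 0.1, 0.3]
grip_width: 72.4
```

Run:
```python
from rig import arm
from h import *
s=arm.sense();print(s["time"],s["ee_pos"],zang(s),s["grip_width"],s["ft_force"])
plan(s,(569.7,-273.4,100),-100.5)
cv2.imwrite("pics/w8.png",arm.snapshot("wrist")[:,:,::-1])
```

```text
11.75 [575.7  -6.6 121. ] -19.480885426562644 72.36681980818547 [0.9 0.1 0.3]
turn deg [81.   0.   0.2] world d mm [  -6.  -266.8  -21. ]
shift cm now axes [  2.1 -25.4   8.3]   in target axes [ 2.1  4.3 26.3]
```

View pics/w8.png

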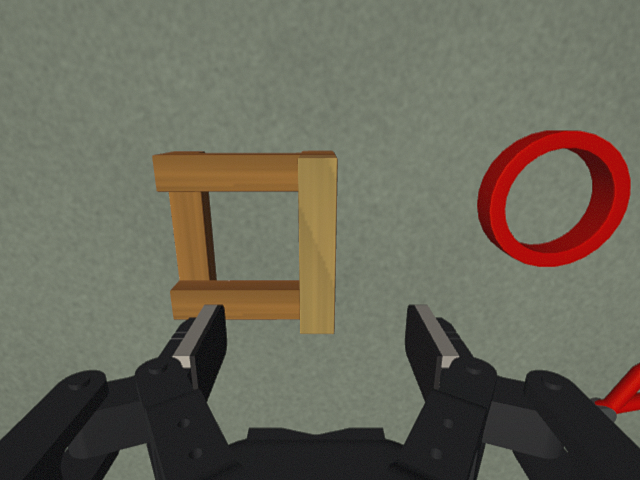

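Run:
```python
from rig import arm
from h import *
w=arm.camera_info("wrist");s=arm.sense();print(s["ee_pos"])
c=ray(w,[(299,157),(336,157.5),(335,333),(300,333)],60)[:,:2];print(c.mean(0),np.linalg.norm(c[0]-c[3]))
d=ray(w,[(153.5,155),(174.5,319)],40)[:,:2];print(d)
a=np.radians(-19.2);u=np.array([np.cos(a),np.sin(a)]);v=np.array([-u[1],u[0]])
print("crib centre",d.mean(0)+60*u); o=np.array([529.8,6]);print("slat in crib",(c.mean(0)-o)@u,(c.mean(0)-o)@v, "corners",(d-o)@u,(d-o)@v,(c-o)@u,(c-o)@v)
```

```text
[574.7  -6.6 119.3]
[575.   -8.2] 118.90938232911476
[[494.7  82.9]
 [455.  -29.2]]
crib centre [531.5   7.1]
slat in crib 47.36849413356148 1.4966272337554294 corners [-58.4 -59. ] [ 61.1 -57.8] [36.6 58.6 59.2 35.1] [ 61.1  60.7 -57.9 -57.8]
```

{"api": "play_rows", "payload": {
  "rows": "0 0 0 0 -3.7 1.2 8.5;0 0 0 0 -3.7 1.2 8.5;0 0 0 0 -3.7 1.2 8.5;0 0 0 0 -3.7 1.2 8.5;0 0 0 0 -3.7 1.2 8.5;0 0 0 0 -3.7 1.2 8.5;8 0 0 0 0 0 8.5;8 0 0 0 0 0 8.5"
}}

```text
time: 12.6
ee_pos: [564.0, -247.1, 110.2]
ee_rot: [0.485, 1.529, -0.49]
ft_force: [0.1, 0.0, 0.3]
grip_width: 85.2
```

{"api": "play_rows", "payload": {
  "rows": "8 0 0 0 0 0 8.5;8 0 0 0 0 0 8.5;8 0 0 0 0 0 8.5;8 0 0 0 0 0 8.5;8 0 0 0 0 0 8.5;8 0 0 0 0 0 8.5;8 0 0 0 0 0 8.5;4 0 0 0 0 0 8.5"
}}

```text
time: 13.4
ee_pos: [556.9, -245.8, 97.6]
ee_rot: [1.307, 1.163, -1.337]
ft_force: [-1.0, -0.3, -0.0]
grip_width: 84.9
```

Run:
```python
from rig import arm
from h import *
s=arm.sense();print(s["time"],s["ee_pos"],zang(s),s["grip_width"],s["ft_force"])
plan(s,(569.7,-273.4,100),-101)
w=arm.camera_info("wrist");print(w["position"])
cv2.imwrite("pics/w9.png",arm.snapshot("wrist")[:,:,::-1])
print(proj(w,[(569.7,-273.4,20)]))
```

```text
13.4 [ 556.9 -245.8   97.6] -98.45146963302045 84.88154664342996 [-1.  -0.3 -0. ]
turn deg [ 2.5 -0.2  1.8] world d mm [ 12.8 -27.6   2.4]
shift cm now axes [-0.3  1.7  2.5]   in target axes [-0.2  1.8  2.5]
[ 637.5 -258.4  264.2]
[[353.9 214.4]]
```

View pics/w9.png

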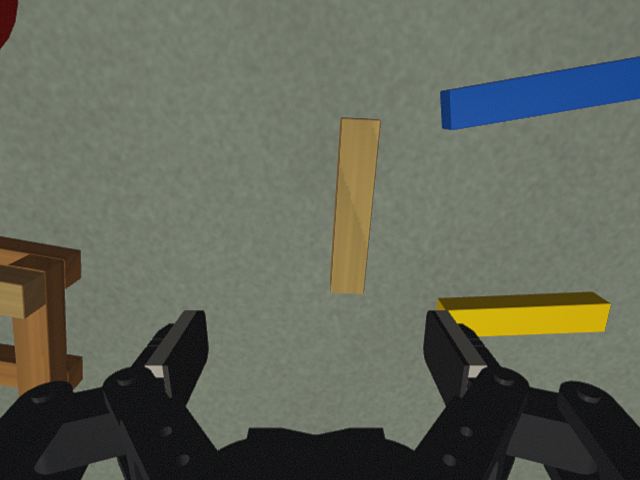

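Run:
```python
from rig import arm
from h import *
w=arm.camera_info("wrist");s=arm.sense();print(s["ee_pos"],zang(s))
c=ray(w,[(342,118.5),(380,120.5),(364,294),(331,293)],20)[:,:2];m=c.mean(0)
d=c[0]+c[1]-c[2]-c[3];a=np.degrees(np.arctan2(d[1],d[0]));print(m,np.linalg.norm(d)/2,a)
y=ray(w,[(438,308),(452,336)],20)[:,:2];b=ray(w,[(449,129)],20)[:,:2]
u=d/np.linalg.norm(d);v=np.array([-u[1],u[0]]);print((y-m)@u,(y-m)@v,(b-m)@u,(b-m)@v)
plan(s,(*m,-13),a-90)
```

```text
[ 556.7 -245.7   97.3] -98.59379683112509
[ 570.2 -273.3] 119.48299807258239 -11.002453719351074
[-68.6 -91.8] [-66.9 -81. ] [56.4] [-55.1]
turn deg [ 2.4 -0.2  1.8] world d mm [  13.5  -27.6 -110.3]
shift cm now axes [11.   2.1  2.6]   in target axes [11.   1.9  2.5]
```

{"api": "play_rows", "payload": {
  "rows": "2.4 0 1.8 0 2 2.5 8.5;0 0 0 2 0 0 8.5;0 0 0 3 0 0 8.5;0 0 0 3 0 0 8.5;0 0 0 1.5 0 0 8.5;0 0 0 0 0 0 8.5;0 0 0 0 0 0 8.5;0 0 0 0 0 0 8.5"
}}

```text
time: 14.25
ee_pos: [571.3, -272.9, -5.8]
ee_rot: [1.345, 1.123, -1.343]
ft_force: [-0.8, -0.3, 0.4]
grip_width: 84.7
```

Run:
```python
from rig import arm
from h import *
s=arm.sense();print(s["time"],s["ee_pos"],zang(s),s["grip_width"],s["ft_force"])
plan(s,(570,-273.3,-13),-101)
```

```text
14.25 [ 571.3 -272.9   -5.8] -100.48479469931269 84.66368983137625 [-0.8 -0.3  0.4]
turn deg [ 0.5 -0.3  0.2] world d mm [-1.3 -0.4 -7.2]
shift cm now axes [ 0.7 -0.1  0.1]   in target axes [ 0.7 -0.1  0.1]
```

{"api": "play_rows", "payload": {
  "rows": "0.5 0 0 0.6 -0.1 0.1 8.5;0 0 0 0.1 0 0 8.5;0 0 0 0 0 0 1;0 0 0 0 0 0 1;0 0 0 0 0 0 1;0 0 0 0 0 0 1;0 0 0 0 0 0 1;0 0 0 0 0 0 1"
}}

```text
time: 15.05
ee_pos: [572.8, -275.0, -9.1]
ee_rot: [1.353, 1.112, -1.345]
ft_force: [0.2, -0.8, -0.4]
grip_width: 22.0
```

{"api": "play_rows", "payload": {
  "rows": "0 0 0 0 0 0 1;0 0 0 0 0 0 1;0 0 0 0 0 0 1;0 0 0 0 0 0 1;0 0 0 -1 0 0 1;0 0 0 0 0 0 1;0 0 0 0 0 0 1;0 0 0 0 0 0 1"
}}

```text
time: 15.85
ee_pos: [572.8, -275.0, 1.8]
ee_rot: [1.353, 1.112, -1.345]
ft_force: [-0.2, -0.0, -1.1]
grip_width: 22.4
```

Run:
```python
from rig import arm
from h import *
s=arm.sense();print(s["time"],s["ee_pos"],zang(s),s["grip_width"],s["ft_force"])
plan(s,(484.5,21.7,100),-19.3)
```

```text
15.85 [ 572.8 -275.     1.8] -100.9940952810724 22.4342004697264 [-0.2 -0.  -1.1]
turn deg [-81.7  -0.   -0.3] world d mm [-88.3 296.7  98.2]
shift cm now axes [ -9.8 -14.3 -27.5]   in target axes [ -9.8  25.1 -18.1]
```

{"api": "play_rows", "payload": {
  "rows": "0 0 0 -2.5 0 0 1;-8 0 0 -2.5 0 0 1;-8 0 0 -2 0 0 1;-8 0 0 -1.5 0 0 1;-8 0 0 -1 0 0 1;-8 0 0 -1 0 0 1;-8 0 0 -1 0 0 1;-8 0 0 -1 0 0 1"
}}

```text
time: 16.65
ee_pos: [570.1, -274.2, 128.7]
ee_rot: [0.589, 1.493, -0.583]
ft_force: [0.4, 0.9, -0.0]
grip_width: 21.8
```

{"api": "play_rows", "payload": {
  "rows": "-8 0 0 -0.5 0 0 1;-8 0 0 0 0 0 1;-8 0 0 0 0 0 1;-6 0 0 0 0 0 1;0 0 0 0 0 0 1;0 0 0 0 0 0 1;0 0 0 0 0 0 1;0 0 0 0 0 0 1"
}}

```text
time: 17.45
ee_pos: [570.2, -274.3, 135.1]
ee_rot: [0.166, 1.565, -0.16]
ft_force: [-0.2, -0.3, -0.9]
grip_width: 22.3
```

Run:
```python
from rig import arm
from h import *
s=arm.sense();print(s["time"],s["ee_pos"],zang(s),s["grip_width"],s["ft_force"])
plan(s,(485.9,25,100),-19.3)
```

```text
17.45 [ 570.2 -274.3  135.1] -11.885225229203108 22.252226638353935 [-0.2 -0.3 -0.9]
turn deg [ 7.4 -0.1 -0.2] world d mm [-84.3 299.3 -35.1]
shift cm now axes [  3.6  27.5 -14.4]   in target axes [  3.5  25.5 -17.9]
```

{"api": "play_rows", "payload": {
  "rows": "7.4 0 0 0.5 0 0 1;0 0 0 0.5 3.2 -2.8 1;0 0 0 0.5 3.6 -3.1 1;0 0 0 0.5 3.6 -3 1;0 0 0 0.5 3.6 -3 1;0 0 0 0.5 3.6 -3 1;0 0 0 0 3 -2.5 1;0 0 0 0 0 0 1"
}}

```text
time: 18.25
ee_pos: [474.0, -15.5, 104.4]
ee_rot: [0.283, 1.55, -0.278]
ft_force: [-0.5, -1.0, -0.7]
grip_width: 22.1
```

Run:
```python
from rig import arm
from h import *
s=arm.sense();print(s["time"],s["ee_pos"],zang(s),s["grip_width"],s["ft_force"])
plan(s,(485.9,25,90),-19.3)
```

```text
18.25 [474.  -15.5 104.4] -20.47810658046511 22.13934961728843 [-0.5 -1.  -0.7]
turn deg [-1.2  0.1 -0.2] world d mm [ 11.9  40.5 -14.4]
shift cm now axes [ 1.4  4.2 -0.3]   in target axes [ 1.4  4.2 -0.2]
```

{"api": "play_rows", "payload": {
  "rows": "-1.2 0 0 0.5 1.5 -0.2 1;0 0 0 0.5 0 0 1;0 0 0 0 0 0 1;0 0 0 0 0 0 1;0 0 0 0 0 0 1;0 0 0 0 0 0 1;0 0 0 0 0 0 1;0 0 0 0 0 0 1"
}}

```text
time: 19.05
ee_pos: [479.0, -2.8, 95.1]
ee_rot: [0.268, 1.549, -0.265]
ft_force: [0.3, -0.3, -0.1]
grip_width: 22.0
```

Run:
```python
from rig import arm
from h import *
s=arm.sense();print(s["time"],s["ee_pos"],zang(s),s["grip_width"],s["ft_force"])
plan(s,(485.9,25,40),-19.3)
cv2.imwrite("pics/w10.png",arm.snapshot("wrist")[:,:,::-1])
```

```text
19.05 [479.   -2.8  95.1] -19.500608773957076 22.00469815593751 [ 0.3 -0.3 -0.1]
turn deg [-0.2  0.3 -0.2] world d mm [  6.9  27.8 -55.1]
shift cm now axes [ 5.5  2.8 -0.3]   in target axes [ 5.5  2.9 -0.3]
```

View pics/w10.png

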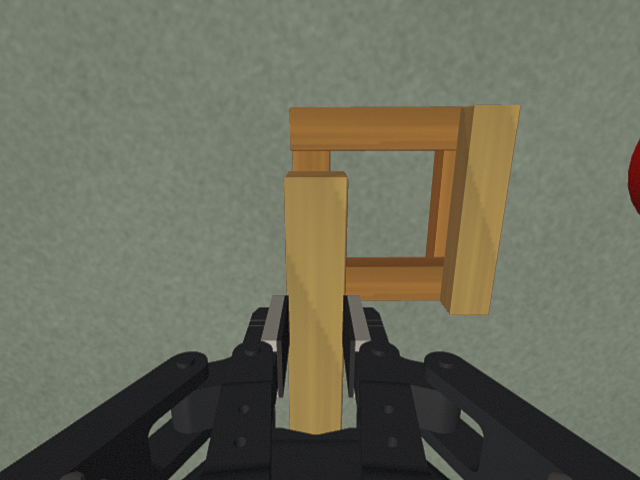

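Run:
```python
from rig import arm
from h import *
w=arm.camera_info("wrist")
a=np.radians(-19.2);u=np.array([np.cos(a),np.sin(a)]);v=np.array([-u[1],u[0]])
c=ray(w,[(290,108),(360,299.5)],40)[:,:2];print(c)
print("centre from corner",c[0]+60*u-60*v)
f=ray(w,[(474,105),(519,105.5),(489,314.5),(451,314)],60)[:,:2];m=f.mean(0);print(m,m-48*u)
```

```text
[[494.2  82.8]
 [495.7 -43.5]]
centre from corner [531.1   6.4]
[575.9  -8.9] [530.5   6.8]
```

{"api": "play_rows", "payload": {
  "rows": "0 0 0 0 2.8 -0.2 1;0 0 0 1 0 0 1;0 0 0 2 0 0 1;0 0 0 1.5 0 0 1;0 0 0 0.7 0 0 1;0 0 0 0 0 0 1;0 0 0 0 0 0 1;0 0 0 0 0 0 1"
}}

```text
time: 19.9
ee_pos: [487.3, 23.7, 41.6]
ee_rot: [0.268, 1.547, -0.265]
ft_force: [0.3, -0.7, 0.0]
grip_width: 21.9
```

Run:
```python
from rig import arm
from h import *
s=arm.sense();print(s["time"],s["ee_pos"],zang(s),s["grip_width"],s["ft_force"])
plan(s,(486.3,25.2,31),-19.3)
```

```text
19.9 [487.3  23.7  41.6] -19.467998722649423 21.937558364096486 [ 0.3 -0.7  0. ]
turn deg [-0.2  0.4 -0.2] world d mm [ -1.    1.5 -10.6]
shift cm now axes [ 1.1  0.1 -0.1]   in target axes [ 1.1  0.1 -0.1]
```

{"api": "play_rows", "payload": {
  "rows": "0 0 0 0.4 0.1 -0.1 1;0 0 0 0.4 0 0 1;0 0 0 0.2 0 0 1;0 0 0 0 0 0 1;0 0 0 0 0 0 1;0 0 0 0 0 0 1;0 0 0 0 0 0 1;0 0 0 0 0 0 1"
}}

```text
time: 20.7
ee_pos: [487.9, 25.0, 32.4]
ee_rot: [0.268, 1.545, -0.265]
ft_force: [0.3, -0.0, -0.2]
grip_width: 22.0
```

Run:
```python
from rig import arm
from h import *
s=arm.sense();print(s["time"],s["ee_pos"],zang(s),s["grip_width"],s["ft_force"])
plan(s,(486.3,25.2,31),-19.3)
```

```text
20.7 [487.9  25.   32.4] -19.472936965963353 22.025832769130492 [ 0.3 -0.  -0.2]
turn deg [-0.2  0.5 -0.2] world d mm [-1.6  0.2 -1.4]
shift cm now axes [ 0.1 -0.  -0.2]   in target axes [ 0.1 -0.  -0.2]
```

{"api": "play_rows", "payload": {
  "rows": "0 0 0 0.1 0 -0.2 1;0 0 0 0 0 0 1;0 0 0 0 0 0 4.5;0 0 0 0 0 0 4.5;0 0 0 0 0 0 4.5;0 0 0 -2 0 0 4.5;0 0 0 -4 0 0 4.5;0 0 0 -4 0 0 6"
}}

```text
time: 21.5
ee_pos: [480.9, 25.5, 129.2]
ee_rot: [0.267, 1.555, -0.267]
ft_force: [1.2, -0.5, -0.2]
grip_width: 58.2
```

Run:
```python
from rig import arm
from h import *
s=arm.sense();print(s["time"],s["ee_pos"],zang(s),s["grip_width"],s["ft_force"])
cv2.imwrite("pics/w11.png",arm.snapshot("wrist")[:,:,::-1])
plan(s,(560.5,293,220),-14.3)
```

```text
21.5 [480.9  25.5 129.2] -19.47251555263249 58.190363803638235 [ 1.2 -0.5 -0.2]
turn deg [-5.2 -0.   0. ] world d mm [ 79.6 267.5  90.8]
shift cm now axes [-9.1 27.9 -1.4]   in target axes [-9.1 27.9  1.1]
```

View pics/w11.png

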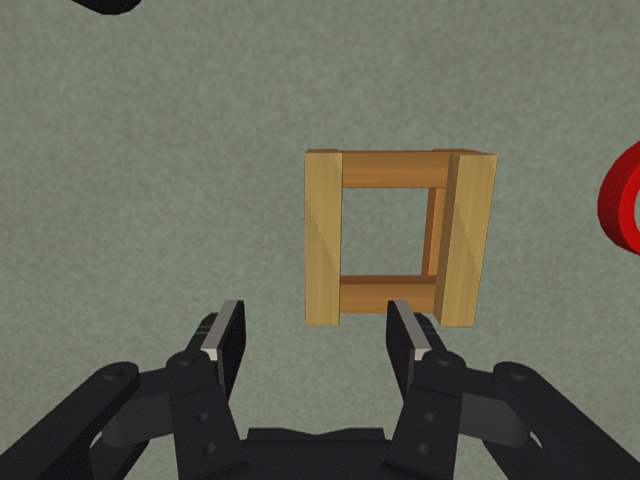

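{"api": "play_rows", "payload": {
  "rows": "0 0 0 -3 1 0 6;0 0 0 -3 2 0 6;0 0 0 -3 3.5 -0.2 6;0 0 0 -1 4.3 -0.2 6;0 0 0 0 4.3 -0.2 6;0 0 0 0 4.3 -0.2 6;0 0 0 0 4 -0.2 6;-5.2 0 0 0 2 -0.2 6"
}}

```text
time: 22.35
ee_pos: [561.0, 276.3, 246.0]
ee_rot: [0.203, 1.545, -0.195]
ft_force: [-0.3, 1.2, 0.4]
grip_width: 60.0
```

Run:
```python
from rig import arm
from h import *
s=arm.sense();print(s["time"],s["ee_pos"],zang(s),s["grip_width"],s["ft_force"])
plan(s,(560.5,293,220),-14.3)
w=arm.camera_info("wrist")
cv2.imwrite("pics/w12.png",arm.snapshot("wrist")[:,:,::-1])
cv2.imwrite("pics/t12.png",arm.snapshot("top")[:,:,::-1])
print(proj(w,[(560.5,293,157)]))
```

```text
22.35 [561.  276.3 246. ] -14.559304157868855 59.98156406429852 [-0.3  1.2  0.4]
turn deg [-0.3  0.9 -0.4] world d mm [ -0.5  16.7 -26. ]
shift cm now axes [ 2.6  1.6 -0.5]   in target axes [ 2.6  1.6 -0.5]
[[307.2 215.8]]
```

View pics/w12.png

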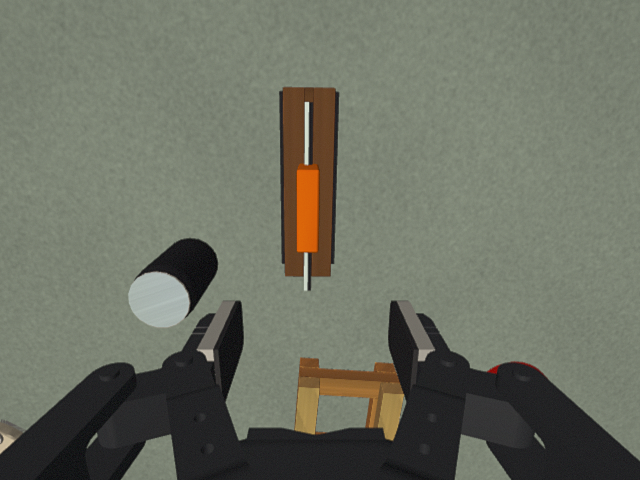

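View pics/t12.png

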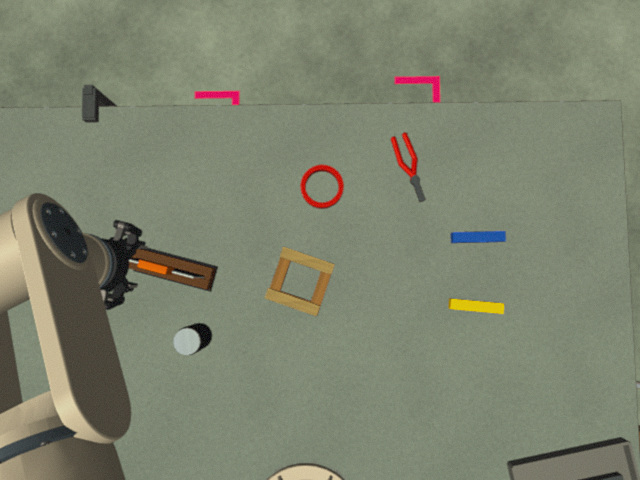

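Run:
```python
from rig import arm
from h import *
s=arm.sense();w=arm.camera_info("wrist")
c=ray(w,[(298,169),(318,169),(317,252),(297,252)],157)[:,:2];m=c.mean(0);d=c[0]+c[1]-c[2]-c[3]
a=np.degrees(np.arctan2(d[1],d[0]));print(m,np.linalg.norm(d)/2,np.linalg.norm(c[2]-c[3]),a)
e=ray(w,[(307,102),(306.5,290)],122)[:,:2];f=e[0]-e[1];print(e.mean(0),np.linalg.norm(f),np.degrees(np.arctan2(f[1],f[0])))
b=ray(w,[(283,88),(336,88),(331,276),(285.5,276)],50)[:,:2];f=b[0]+b[1]-b[2]-b[3];print(b.mean(0),np.degrees(np.arctan2(f[1],f[0])))
print(s["ee_pos"]); plan(s,(*m,160),a-90)
```

```text
[561.  295.4] 59.353124136687576 14.49096220949181 74.55039908410986
[560.2 295.2] 149.8386277279444 75.04236861598929
[561.7 294.6] 74.90638503804945
[560.6 276.  245.6]
turn deg [ 1.1  0.9 -0.4] world d mm [  0.4  19.5 -85.6]
shift cm now axes [ 8.6  1.8 -0.6]   in target axes [ 8.6  1.9 -0.5]
```

{"api": "play_rows", "payload": {
  "rows": "0.6 0.9 -0.4 0 1.9 -0.5 6;0 0 0 2 0 0 6;0 0 0 3.5 0 0 6;0 0 0 3 0 0 6;0 0 0 2 0 0 6;0 0 0 0 0 0 6;0 0 0 0 0 0 6;0 0 0 0 0 0 6"
}}

```text
time: 23.25
ee_pos: [560.0, 291.3, 139.0]
ee_rot: [0.212, 1.56, -0.215]
ft_force: [0.2, 0.9, -0.9]
grip_width: 60.1
```

Run:
```python
from rig import arm
from h import *
s=arm.sense();print(s["time"],s["ee_pos"],zang(s),s["grip_width"],s["ft_force"])
plan(s,(560.7,295.3,96),-15.1)
cv2.imwrite("pics/w13.png",arm.snapshot("wrist")[:,:,::-1])
```

```text
23.25 [560.  291.3 139. ] -15.59689605679949 60.096130806339275 [ 0.2  0.9 -0.9]
turn deg [-0.5  0.   0.1] world d mm [  0.7   4.  -43. ]
shift cm now axes [ 4.3  0.4 -0. ]   in target axes [ 4.3  0.4 -0. ]
```

View pics/w13.png

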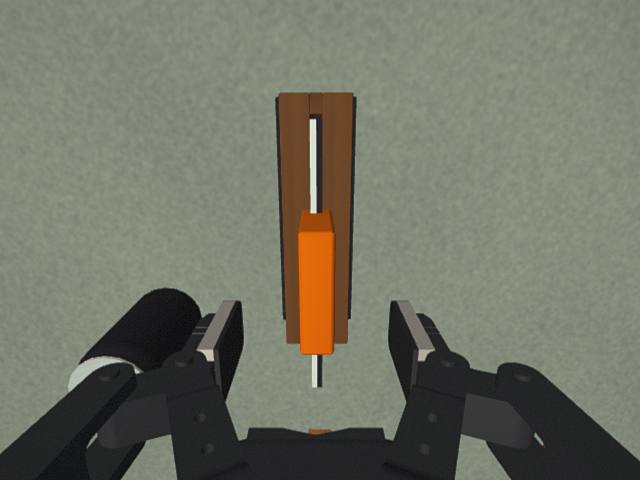

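{"api": "play_rows", "payload": {
  "rows": "-0.5 0 0 1.5 0.4 0 6;0 0 0 1.5 0 0 6;0 0 0 1 0 0 6;0 0 0 0.2 0 0 6;0 0 0 0 0 0 6;0 0 0 0 0 0 6;0 0 0 0 0 0 6;0 0 0 0 0 0 6"
}}

```text
time: 24.1
ee_pos: [562.9, 296.4, 96.1]
ee_rot: [0.207, 1.557, -0.206]
ft_force: [-0.4, 1.1, 0.0]
grip_width: 59.9
```

Run:
```python
from rig import arm
from h import *
s=arm.sense();print(s["time"],s["ee_pos"],zang(s),s["grip_width"],s["ft_force"])
plan(s,(560.7,295.3,96),-15.1)
cv2.imwrite("pics/w14.png",arm.snapshot("wrist")[:,:,::-1])
sc=arm.snapshot("scene")[:,:,::-1];cv2.imwrite("pics/s14.png",cv2.resize(sc[100:320,380:600],None,fx=2.7,fy=2.7,interpolation=cv2.INTER_CUBIC))
```

```text
24.1 [562.9 296.4  96.1] -15.053556506789208 59.86643820336062 [-0.4  1.1  0. ]
turn deg [ 0.1  0.2 -0.1] world d mm [-2.2 -1.1 -0.1]
shift cm now axes [ 0.  -0.2 -0.2]   in target axes [ 0.  -0.2 -0.2]
```

View pics/w14.png

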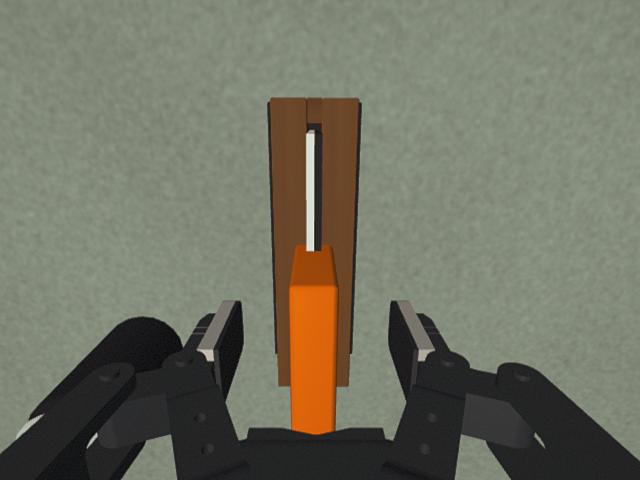

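View pics/s14.png

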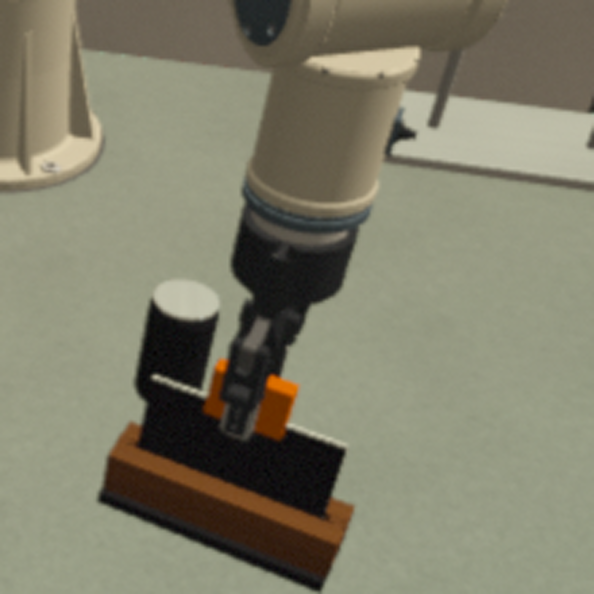

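{"api": "play_rows", "payload": {
  "rows": "0 0 0 0 -0.1 -0.2 6;0 0 0 0 0 0 0.5;0 0 0 0 0 0 0.5;0 0 0 0 0 0 0.5;0 0 0 0 0 0 0.5;0 0 0 0 0 0 0.5;0 0 0 0 0 0 0.5;0 0 0 0 0 0 0.5",
  "squeeze": 70
}}

```text
time: 25.0
ee_pos: [561.0, 296.1, 96.9]
ee_rot: [0.207, 1.556, -0.205]
ft_force: [-0.1, 0.1, 1.0]
grip_width: 15.0
```

{"api": "play_rows", "payload": {
  "rows": "0 0 0 0 0 0 0.5;0 0 0 0 0 0 0.5;0 0 0 -1 0 0 0.5;0 0 0 -1.5 0 0 0.5;0 0 0 -2 0 0 0.5;0 0 0 -2 0 0 0.5;0 0 0 0 0 0 0.5;0 0 0 0 0 0 0.5"
}}

```text
time: 25.8
ee_pos: [560.7, 295.6, 167.2]
ee_rot: [0.207, 1.556, -0.205]
ft_force: [-0.5, -0.1, -3.0]
grip_width: 15.3
```

Run:
```python
from rig import arm
from h import *
s=arm.sense();print(s["time"],s["ee_pos"],zang(s),s["grip_width"],s["ft_force"],s["torque"])
cv2.imwrite("pics/w15.png",arm.snapshot("wrist")[:,:,::-1])
sc=arm.snapshot("scene")[:,:,::-1];cv2.imwrite("pics/s15.png",cv2.resize(sc[100:320,380:600],None,fx=2.7,fy=2.7,interpolation=cv2.INTER_CUBIC))
```

```text
25.8 [560.7 295.6 167.2] -15.064757888245374 15.2702206639129 [-0.5 -0.1 -3. ] [-0.1  0.   0. ]
```

View pics/s15.png

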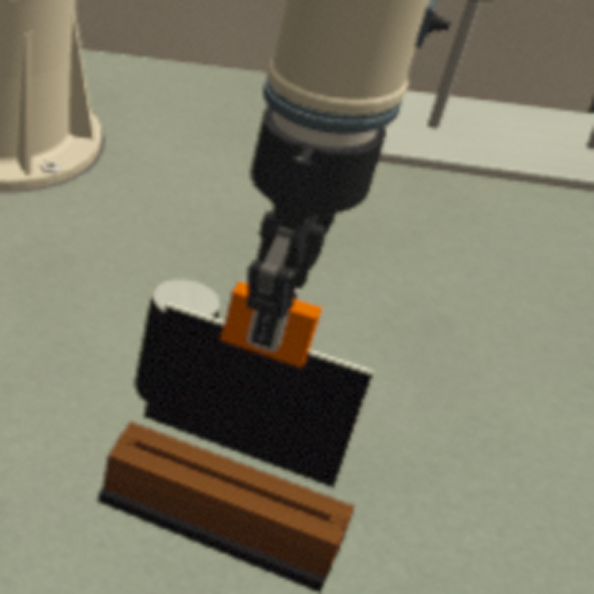

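View pics/w15.png

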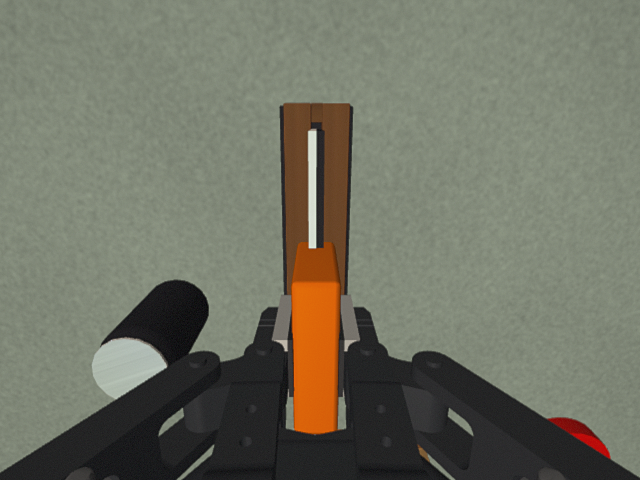

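{"api": "play_rows", "payload": {
  "rows": "0 0 0 -3 0 0 0.5;0 0 0 -4 0 0 0.5;0 0 0 -4 -2 0.2 0.5;0 0 0 -1 -4 0.3 0.5;0 0 0 0 -4.5 0.4 0.5;0 0 0 0 -4.5 0.4 0.5;0 0 0 0 -4.5 0.4 0.5;0 0 0 0 -4 0.3 0.5"
}}

```text
time: 26.7
ee_pos: [514.2, 59.7, 282.8]
ee_rot: [0.196, 1.568, -0.204]
ft_force: [-0.3, 0.4, -1.5]
grip_width: 15.9
```

Run:
```python
from rig import arm
from h import *
s=arm.sense();print(s["time"],s["ee_pos"],zang(s),s["grip_width"],s["ft_force"],s["qpos"])
plan(s,(510,6.6,290),0)
```

```text
26.7 [514.2  59.7 282.8] -14.612735757996282 15.86263831907704 [-0.3  0.4 -1.5] [ 0.1  0.1  1.8 -0.   1.3  0.4]
turn deg [-14.6  -0.4   0.3] world d mm [ -4.2 -53.1   7.2]
shift cm now axes [-0.7 -5.2  0.9]   in target axes [-0.7 -5.3 -0.4]
```

{"api": "play_rows", "payload": {
  "rows": "-7 0 0 -0.5 -2 0 0.5;-6 0 0 0 -1.5 0 0.5;0 0 0 0 0 0 0.5;0 -6 0 0 0 0 0.5;0 -7 0 0 0 0 0.5;0 -7 0 0 0 0 0.5;0 0 0 0 0 0 0.5;0 0 0 0 0 0 0.5"
}}

```text
time: 27.5
ee_pos: [502.2, 21.3, 280.8]
ee_rot: [0.022, 1.232, -0.033]
ft_force: [-0.1, -0.5, -2.6]
grip_width: 15.2
```

```bash
cat >> h.py <<'E'
def goal(psi=0,th=45,c=(530.6,6.6),edge=150,off=84.5):
    a=np.radians(psi);t=np.radians(th);f=np.array([np.cos(a),np.sin(a),0]);k=np.array([0,0,1.])
    x=f*np.sin(t)-k*np.cos(t);z=f*np.cos(t)+k*np.sin(t);y=np.cross(z,x)
    C=np.array([c[0],c[1],edge+55*np.cos(t)])
    return C-(off-55)*x,R.from_matrix(np.c_[x,y,z])
E
python3 - <<'E'
from rig import arm
from h import *
s=arm.sense();print(s["time"],s["ee_pos"],s["grip_width"],s["ft_force"],s["qpos"])
p,Rt=goal();print(p);plan(s,p,Rt=Rt)
sc=arm.snapshot("scene")[:,:,::-1];cv2.imwrite("pics/s16.png",cv2.resize(sc[60:320,240:500],None,fx=2.2,fy=2.2,interpolation=cv2.INTER_CUBIC))
E
```

```text
27.5 [502.2  21.3 280.8] 15.183947015189407 [-0.1 -0.5 -2.6] [ 0.1 -0.1  2.  -0.   0.9  0.1]
[509.7   6.6 209.8]
turn deg [ -1.8 -25.6   1.2] world d mm [  7.6 -14.7 -71. ]
shift cm now axes [ 7.  -1.4 -1.6]   in target axes [ 5.6 -1.5 -4.5]
```

View pics/s16.png

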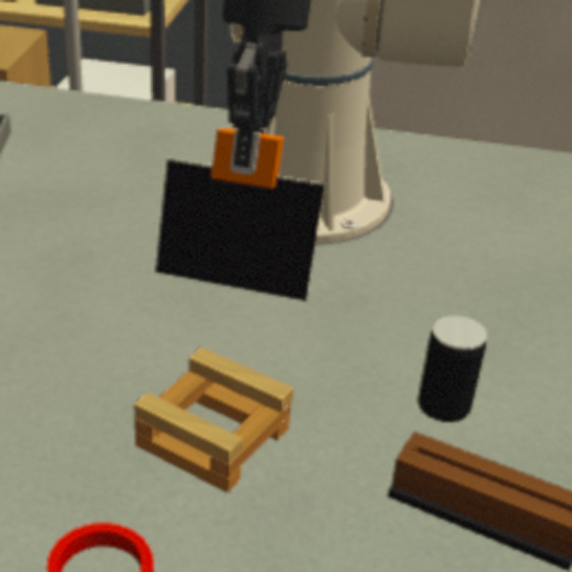

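Good: the card hangs tilting correctly (black face up/outward), both slats sit. Continue the tilt.

{"api": "play_rows", "payload": {
  "rows": "-1.8 -4 0 0 -0.7 0 0.5;0 -6 0 0 -0.7 0 0.5;0 -6 0 0 0 0 0.5;0 -5 0 0 0 0 0.5;0 -3 0 0 0 0 0.5;0 0 0 0 0 0 0.5;0 0 0 0 0 0 0.5;0 0 0 0 0 0 0.5"
}}

```text
time: 28.35
ee_pos: [510.9, 8.1, 282.6]
ee_rot: [-0.004, 0.815, -0.014]
ft_force: [1.0, -0.4, -1.6]
grip_width: 15.4
```

Run:
```python
from rig import arm
from h import *
s=arm.sense();print(s["time"],s["ee_pos"],s["grip_width"],s["ft_force"],s["qpos"])
p,Rt=goal();print(p);plan(s,p,Rt=Rt)
```

```text
28.35 [510.9   8.1 282.6] 15.369043486801946 [ 1.  -0.4 -1.6] [ 0.  -0.3  2.3 -0.1  0.3  0.2]
[509.7   6.6 209.8]
turn deg [-0.1 -1.7  0.8] world d mm [ -1.2  -1.5 -72.9]
shift cm now axes [ 5.2 -0.1 -5.1]   in target axes [ 5.1 -0.1 -5.2]
```

{"api": "play_rows", "payload": {
  "rows": "0 0 0 0.8 -0.1 -0.8 0.5;0 0 0 0.9 0 -0.9 0.5;0 0 0 0.9 0 -0.9 0.5;0 0 0 0.5 0 -0.5 0.5;0 0 0 0 0 0 0.5;0 0 0 0 0 0 0.5;0 0 0 0 0 0 0.5;0 0 0 0 0 0 0.5"
}}

```text
time: 29.15
ee_pos: [517.4, 6.6, 243.0]
ee_rot: [-0.003, 0.815, -0.015]
ft_force: [-0.1, -1.0, -1.2]
grip_width: 15.3
```

Run:
```python
from rig import arm
from h import *
s=arm.sense();print(s["time"],s["ee_pos"],s["grip_width"],s["ft_force"]);print(np.round(s["qpos"],3))
p,Rt=goal();print(p);plan(s,p,Rt=Rt)
```

```text
29.15 [517.4   6.6 243. ] 15.33358943597825 [-0.1 -1.  -1.2]
[ 0.  -0.2  2.4 -0.2  0.2  0.3]
[509.7   6.6 209.8]
turn deg [-0.2 -1.7  0.9] world d mm [ -7.6   0.  -33.3]
shift cm now axes [ 1.9  0.  -2.8]   in target axes [ 1.8  0.  -2.9]
```

Run:
```python
from rig import arm
from h import *
s=arm.sense()
p,Rt=goal(th=42,edge=155);print(p);plan(s,p,Rt=Rt);print(s["qpos"].round(4).tolist())
```

```text
[510.9   6.6 217.8]
turn deg [-0.2  1.3  0.9] world d mm [ -6.5   0.  -25.2]
shift cm now axes [ 1.4  0.  -2.2]   in target axes [ 1.4  0.  -2.2]
[0.04, -0.1692, 2.3826, -0.2419, 0.178, 0.2703]
```

{"api": "play_rows", "payload": {
  "rows": "0 1.3 0.9 0.4 0 -0.6 0.5;0 0 0 0.4 0 -0.7 0.5;0 0 0 0.4 0 -0.6 0.5;0 0 0 0.2 0 -0.3 0.5;0 0 0 0 0 0 0.5;0 0 0 0 0 0 0.5;0 0 0 0 0 0 0.5;0 0 0 0 0 0 0.5"
}}

```text
time: 29.95
ee_pos: [510.7, 6.7, 218.1]
ee_rot: [0.004, 0.834, -0.001]
ft_force: [0.2, 0.3, -1.2]
grip_width: 15.1
```

Run:
```python
from rig import arm
from h import *
s=arm.sense();print(s["time"],s["ee_pos"],s["grip_width"],s["ft_force"]);print(s["qpos"].round(3).tolist(),np.abs(s["joint_velocities"]).max())
p,Rt=goal(th=42,edge=155);plan(s,p,Rt=Rt)
m=R.from_rotvec(s["ee_rot"]);print("edge",s["ee_pos"]+m.apply([84.5,0,0]),"centre",s["ee_pos"]+m.apply([29.5,0,0]),m.as_matrix()[2])
for n in("scene","top","wrist"):
    cv2.imwrite(f"pics/f_{n}.png",arm.snapshot(n)[:,:,::-1])
```

```text
29.95 [510.7   6.7 218.1] 15.140114440350255 [ 0.2  0.3 -1.2]
[0.019, -0.13, 2.41, -0.102, 0.125, 0.119] 0.007775874335613305
turn deg [-0.2  0.2 -0. ] world d mm [ 0.2 -0.1 -0.3]
shift cm now axes [ 0. -0. -0.]   in target axes [ 0. -0. -0.]
edge [567.5   6.7 155.5] centre [530.5   6.7 196.3] [-0.7  0.   0.7]
```

View pics/f_scene.png

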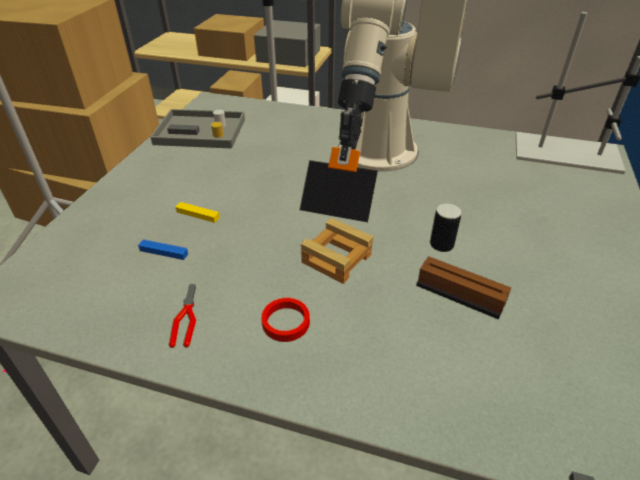

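View pics/f_top.png

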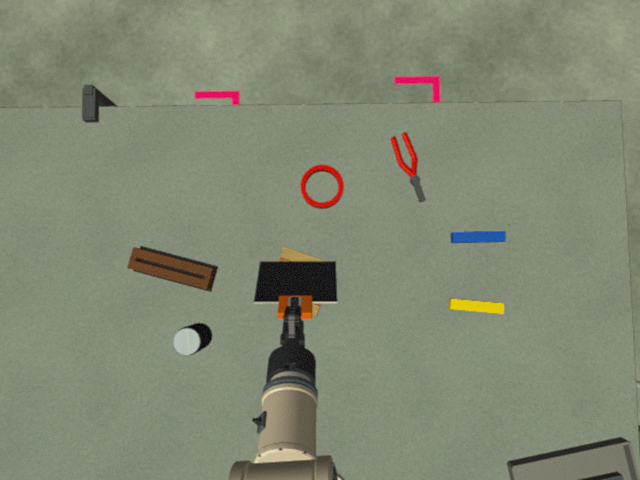

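View pics/f_wrist.png

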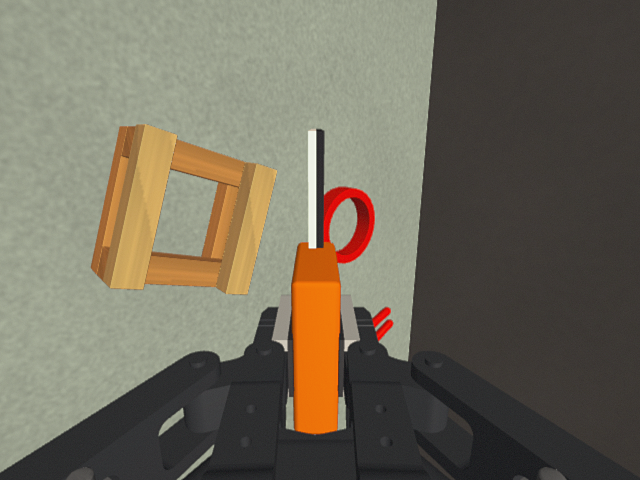

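Run:
```python
from rig import arm
from h import *
s=arm.sense();m=R.from_rotvec(s["ee_rot"]);T=arm.camera_info("top");S=arm.camera_info("scene")
P=s["ee_pos"]+m.apply([[84.5,75,3],[84.5,-75,3],[-25.5,-75,3],[-25.5,75,3]])
print(proj(T,P),proj(S,P))
c=cv2.imread("pics/f_scene.png");cv2.imwrite("pics/fc.png",cv2.resize(c[130:290,270:400],None,fx=4,fy=3.7*1.0,interpolation=cv2.INTER_CUBIC))
```

```text
[[258.9 261.2]
 [334.7 260.7]
 [336.3 300.1]
 [252.8 300.5]] [[367.9 221.6]
 [299.3 209.3]
 [309.1 159.2]
 [377.9 169.7]]
```

View pics/fc.png

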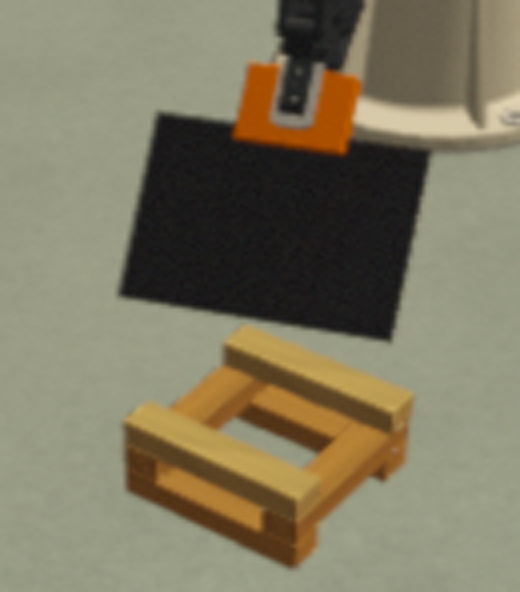

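Run:
```python
import cv2
c=cv2.imread("pics/t12.png");cv2.imwrite("pics/t12c.png",cv2.resize(c[240:320,260:340],None,fx=7,fy=7,interpolation=cv2.INTER_CUBIC))
```

```text
(no output)
```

View pics/t12c.png

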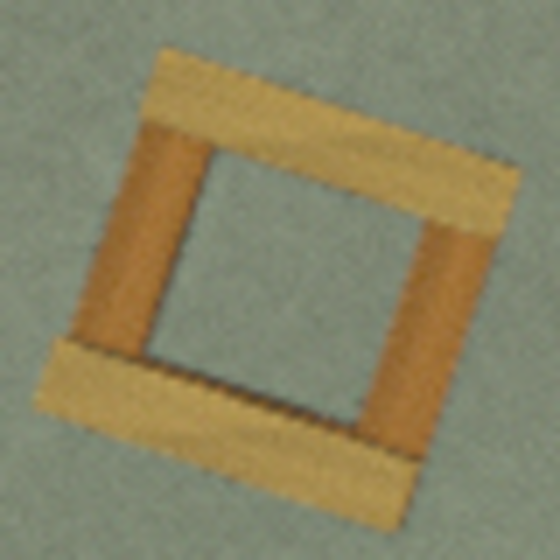

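Run:
```python
from rig import arm
from h import *
T=arm.camera_info("top")
a=np.radians(-19.0);u=np.array([np.cos(a),np.sin(a)]);v=np.array([-u[1],u[0]]);o=np.array([529.7,4.7])
for px in([(60,340),(418,462),(398,532),(35,405)],[(163,48),(522,168),(500,236),(140,115)]):
    c=ray(T,np.array(px)/7+[260,240],60)[:,:2]-o;m=c.mean(0);e=c[0]-c[1];print(m@u,m@v,np.degrees(np.arctan2(e[1],e[0])))
s=arm.sense();print(s["time"],s["grip_width"],s["ee_pos"],np.abs(s["joint_velocities"]).max())
arm.hand_in()
```

```text
-48.653660613456445 1.4351123110488075 70.85109442933785
47.742420281410816 0.022542936528567308 71.01874877743631
30.1 15.142264736003831 [510.7   6.7 218.1] 0.003158279501640964
the job is handed in; nothing more can be done
```

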